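# Lift the split ring out of the marver holder with the hooked pick

### The arm

A 6-joint arm with a two-finger parallel gripper is mounted at the origin on the work surface. World frame = base frame: x ahead of the robot, y to its left, z up, the work surface at z = 0. Lengths are in m, angles in rad, forces in N, time in s.
With the tool pointing down it reaches from about 0.25 to 0.725 m from the base axis. Payload 4 kg.
Tool frame: the origin (TCP) lies between the finger pads; the fingertips stand ahead of it and the grasp point (between the pads) lies 8 mm behind it (ctrl.nose_length is the z of the fingertips in the tool frame, in m); z points along the fingers, y is the line along which they close (so a half turn about z gives the same grasp; the last joint's range is limited). The gripper opens to 85 mm and grips with 20 to 120 N. Pads are 22 mm wide; open, the fingers measure 114 mm over their backs; the gripper's body (76 mm by 85 mm) begins 54 mm behind the grasp point. The pads swing forward as they close: fully open they stand 13 mm farther back than shut.
Start: joints at [1.106, 0.241, 0.005, 1.335, 0, 1.571], TCP at [0.224, 0.447, 0.242] pointing down, gripper open.
Joint ranges: [-2.72, 2.72], [-1.05, 1.87], [-1.09, 1.28], [-1.99, 2.15], [-1.42, 1.44], [-3.14, 3.14]. Speed limits (rad/s): [2.79, 2.79, 3.14, 3.14, 3.14, 3.14].

### API

Orientations are given as a unit quaternion [w, x, y, z].
In Python, from bench import telemetry, snapshot, calibration, ctrl gives the robot as it stands.
- The arm moves only by the tool move_arm, never from a script. Its argument "commands" is a list of rows, each an object of numbers: "tx", "ty", "tz": the shift along the tool's x, y, z as a fraction of full scale; "rx", "ry", "rz": the turn, a rotation vector about the tool's x, y, z as a fraction of full scale; "jaw": the closure, from -1 (fully open) to 1 (shut), so that 0 is half open. In form: [{"tx": .., "ty": .., "tz": .., "rx": .., "ry": .., "rz": .., "jaw": ..}, ...]. A call has exactly 10 rows; each row shifts and turns the commanded pose from where the row before left it, along the tool's axes as they then stand; what a row does not reach is not made up. Full scale, the value 1, is 200 mm for a shift and 180 degrees for a turn. A row lasts 1/12 s, in which the tool goes at most 41.7 mm and 7.16 degrees, less where a joint would pass 70% of its speed; a pose out of reach is approached as far as the arm can. A call with a number of a shift or a turn outside -1 to 1 is refused whole. A call with a gripper value outside its range is refused whole. The fingers move at their own pace and stop on an object; "newtons" is the grip in N (left out, the last holds). Time passes only in rows, so rows that do not move let the fingers close, or fill a call up. It gives the time, the measured TCP pose, the force, the opening and the grip force at its end, in the units of the state.
- telemetry.read_state(): the state, without advancing time (a new reading comes with each control period).
- snapshot(name): name is "side" or "top" or "wrist"; returns the picture (420x560x3 uint8, red, green, blue); there is no depth.
- calibration(name): a dict with "camera_matrix" (3x3 intrinsics, pixels), "rvec" (rotation vector, rad) and "tvec" (3), from world to camera coordinates, as OpenCV has them. Camera axes: x right, y down, z forward; pixel columns grow to the right and rows downward; lengths in m; the calibration is good to about 2 mm. The wrist camera is an equidistant fisheye: a pixel r from the principal point sees the ray r / f radians off the axis. A picture is of the moment at which its call begins: read the wrist's pose just before it. calibration takes no time and is no camera call; for the wrist camera it gives the pose at the moment of the call.
- ctrl.sign_off(): hands the job in; it is judged then, once.
The state is a dict: "t": time; "q": joint angles; "joint_velocities": joint speeds; "joint_efforts": joint torques, N m; "position": TCP position; "eef_rot": TCP orientation; "force": force on the tool from outside, world axes, zero at the start; "wrist_torque": the same for the moment, N m; "opening": finger opening in m; "grasp_force": force on a finger pad.
Only numpy, scipy, OpenCV 4.12 (cv2) and the standard library are available. Lean on these libraries where they do the work, as an engineer would, in place of code of your own. Each camera call takes 0.05 s, during which the arm holds its last target. There are 200 camera calls.

### The job

Take the red-handled hooked pick from the rack, put its toe through the pry slot under the end of the brass split ring, and with it lift that end up out of the groove, keeping your fingers off the ring until that end is well up. Leave the ring lying in the steel bowl, and hang the pick upright by its flange back in its empty rack slot. Do not disturb the other tools, the jars and bottle, the weight or the paddle, or push the bowl away.

Things in the scene. Friction and masses are not known exactly. Their poses are not given: they have to be found in the camera images.
- holder: Round grey marver holder, fixed. Origin at the centre of its underside, z up. Foot 116 mm, body 104 mm wide. A ring groove runs round it: ledge (groove floor) at 46 mm height, radius 27 to 42; outer wall radius 42 to 52, top at 54; in the middle a black graphite puck, radius 21, top at 54. Pry slot on its -x side, lip on its +x side (see the points).
- holder_slot (a point): Point in the holder's pry slot at ledge height (46 mm), 36 mm from the holder's axis on its -x side; axes as the holder's. The slot is cut radially through wall and ledge, open outward and upward, from outside to the puck: 20 mm wide at radius 36, about 26 mm at 47, its floor at 24 mm height (22 mm under the ring).
- holder_lip (a point): Point on the holder's retaining lip at its +x side, radius 37 mm, height 54 mm. The lip (within 25 deg of +x, 54 to 57 mm high) overhangs inward to radius 37, so it covers 3 mm of the ring: tip the ring up at the slot side first, swinging it about its lip side, then draw it out from under the lip.
- holder_key (a point): Top centre of the holder's blue key block, 16 mm wide along the groove, top at 54 mm, standing in the groove at radius 35, 226 deg (anticlockwise from the holder's +x, seen from above), in the ring's gap; it keeps the ring from turning.
- ring: Loose flat brass split ring, about 60 g, in the holder's groove, yaw within 0.04 rad of the holder's. Rigid; only gravity and the lip hold it. Outer radius 40, inner 32, thickness 5 mm; origin at its centre in its underside, z up. Gap from 206 to 246 deg in its frame; at each end a lug 6 mm along the ring reaches inward to radius 28, which stops a hook slipping off the end.
- ring_end (a point): Point on the ring's underside at 180 deg, radius 36 mm: the stretch beside its end at 206 deg. At the start it bridges the pry slot, 46 mm above the bench; put the pick's toe under it.
- ring_mid (a point): Centre of the ring, mid thickness.
- pick: Loose hooked pick, about 60 g, upright in the rack. Origin on its axis in the underside of its flange (disc, radius 18, 4 mm thick); z up, +x the way the toe points (white mark on top). Red handle 18 x 18 mm, sides along x and y, 4 to 54 mm above the origin; shank of radius 3 mm down to -80 mm. A ring lifted on the toe slides into the crook and hangs there on edge, below the toe.
- pick_tip (a point): End of the pick's toe: a straight round bar of radius 2 mm with axis from (0, 0, -80), the foot of the shank, rising to this point (17, 0, -72) mm in the pick's frame.
- rack: Wooden rack, fixed. Origin centre of underside, z up. Top plate at 97 to 105 mm height, x -40 to 38, y -98 to 98 mm; three slots 20 mm wide at y = -65, 0, 65, open at the -x edge, reaching back to x = 20. Back board x 38 to 46, 110 high. Base 6 thick. Tools hang by the flange on the plate, origin near x = -8, z = 105; the pick, in any slot, has its +x within 0.2 rad of the rack's +x: its toe passes straight up.
- bowl: Loose stainless steel bowl, 150 mm wide at the rim, 45 mm high, wall 3 mm, 0.4 kg, open on top. Origin at the centre of its underside.
- bowl_mid (a point): Centre of the bowl, 5 mm above its underside.
- scribe: Straight scribe with blue handle, otherwise like the pick without a toe, hanging in another slot. Leave it.
- spatula: Small spatula with green handle, otherwise like the pick, with a short flat blade instead of the toe, hanging in the third slot. Leave it.
- paddle: Graphite paddle with red handle lying at the back of the bench, 18 mm thick plate 75 x 85 mm, handle to +y (reaching 190 mm from the origin). Origin under the plate's centre. Leave it.
- jar_tall: clear bottle with black cap, 36 mm wide, 120 mm tall, beside the holder's pry slot, standing on the bench; origin at the centre of its underside. Leave it.
- jar_blue: blue jar with steel lid, 36 mm wide, 90 mm tall, standing on the bench; origin at the centre of its underside. Leave it.
- jar_amber: small round amber glass jar with dark lid, 30 mm wide, 55 mm tall, standing on the bench; origin at the centre of its underside. Leave it.
- jar_green: small round green glass jar with white lid, 30 mm wide, 45 mm tall, standing on the bench; origin at the centre of its underside. Leave it.
- weight: brass weight with a waisted knob, 44 mm wide, 52 mm tall, standing on the bench; origin at the centre of its underside. Leave it.
Things that resemble listed ones, but are neither listed nor needed, are in the scene too. What is shaped like the pick but orange is not meant. Leave any purple look-alike of the holder alone.

How it is judged:
By the outcome, as a careful person would: the job done as asked, in the order asked, and still so for the second after the job is handed in, with the robot touching nothing.
It also fails if it takes over 54 s, if anything falls off the work surface, if the arm or the gripper's body presses on something with over 40 N, if the wrist force passes 120 N, or if a joint passes its speed limit or range.

## Working session

There is one attempt and no reset: what is moved stays moved. The work goes in short steps, Python scripts to look and compute and a tool call to move; the robot and the scene stay as the last step left them, time stands still between calls to the robot, and variables do not carry over. Pictures are saved under pics/ and viewed, at most 10 in all, crops included, and the job is handed in when it is done.

Besides the shell and the picture viewer there is one more tool, called after "Call:" as name([rows], argument=value, ...), one row to a line, values as JSON. move_arm: Moves the arm, as the interface text tells. Its arguments: {"type":"object","properties":{"commands":{"type":"array","items":{"type":"object","properties":{"tx":{"type":"number","minimum":-1,"maximum":1},"ty":{"type":"number","minimum":-1,"maximum":1},"tz":{"type":"number","minimum":-1,"maximum":1},"rx":{"type":"number","minimum":-1,"maximum":1},"ry":{"type":"number","minimum":-1,"maximum":1},"rz":{"type":"number","minimum":-1,"maximum":1},"jaw":{"type":"number"}}}},"newtons":{"type":"number"}},"required":["commands"]}

```bash
ls; mkdir -p pics; python3 - <<'E'
from bench import telemetry, snapshot, calibration, ctrl
import cv2, numpy as np
s=telemetry.read_state(); print(s, ctrl.nose_length)
for n in ("side","top"):
    im=snapshot(n); cv2.imwrite(f"pics/{n}0.png",im[:,:,::-1]); c=calibration(n); print(n,c)
print(calibration("wrist"))
a=cv2.imread("pics/side0.png");b=cv2.imread("pics/top0.png")
E
```

```text
pics
{'t': 0.0, 'q': array([1.10598983e+00, 2.41403695e-01, 3.70609213e-03, 1.33520214e+00,
       5.05268313e-05, 1.57078034e+00]), 'joint_velocities': array([ 1.77172341e-03,  9.23854045e-04, -1.73267599e-03,  1.74346594e-03,
        8.07467158e-04,  8.90737507e-05]), 'joint_efforts': array([-8.82952245e-04, -3.72321904e+01,  2.52405024e+01,  1.70223776e-02,
        7.91545517e-05,  2.39877537e-06]), 'position': array([0.22383426, 0.4464075 , 0.24141066]), 'eef_rot': array([-2.66818540e-04,  2.30308946e-01,  9.73116993e-01, -1.01761345e-03]), 'force': array([ 0.43626072, -0.55924247,  0.38530047]), 'wrist_torque': array([-0.02983549,  0.04221996,  0.02593612]), 'grasp_force': 0.0, 'opening': 0.08513976489330824} 0.011
side {'camera_matrix': array([[467.07418167,   0.        , 275.51299285],
       [  0.        , 467.07418167, 207.64740406],
       [  0.        ,   0.        ,   1.        ]]), 'rvec': array([ 0.42560007, -2.64130872,  1.33206527]), 'tvec': array([0.51080735, 0.17198211, 1.19375508])}
top {'camera_matrix': array([[458.8824613 ,   0.        , 278.12014231],
       [  0.        , 458.8824613 , 214.44894957],
       [  0.        ,   0.        ,   1.        ]]), 'rvec': array([ 2.14110545, -2.15163459,  0.17739451]), 'tvec': array([-0.00796652,  0.55858692,  1.05766785])}
{'camera_matrix': array([[325.1922621 ,   0.        , 278.20776879],
       [  0.        , 325.1922621 , 221.84790093],
       [  0.        ,   0.        ,   1.        ]]), 'rvec': array([-2.44180891, -1.50857137, -0.23093539]), 'tvec': array([-0.49871461, -0.03938162,  0.38008003])}
```

```bash
python3 - <<'E'
import cv2
for n in ("side0","top0"):
    a=cv2.imread(f"pics/{n}.png"); cv2.imwrite(f"pics/{n}b.png",cv2.resize(a,(800,600),interpolation=cv2.INTER_CUBIC))
E
```

```text
(no output)
```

View pics/top0b.png

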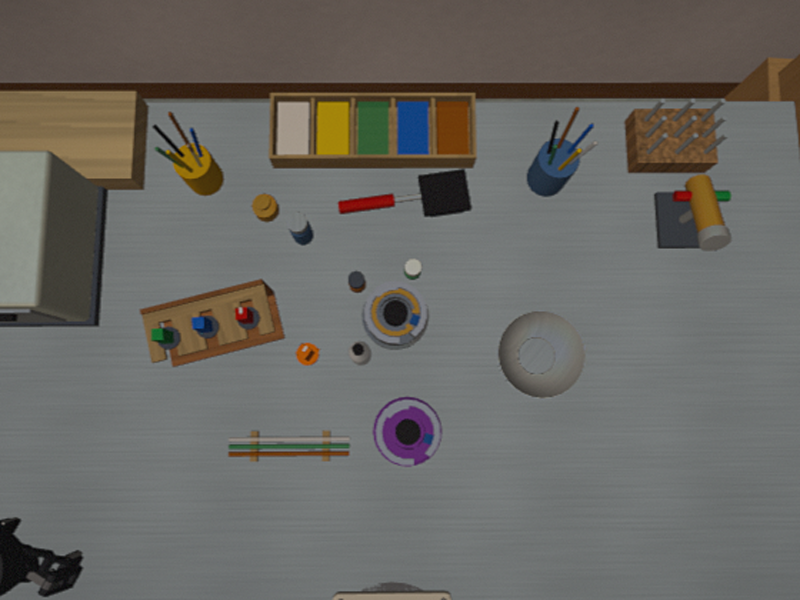

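View pics/side0b.png

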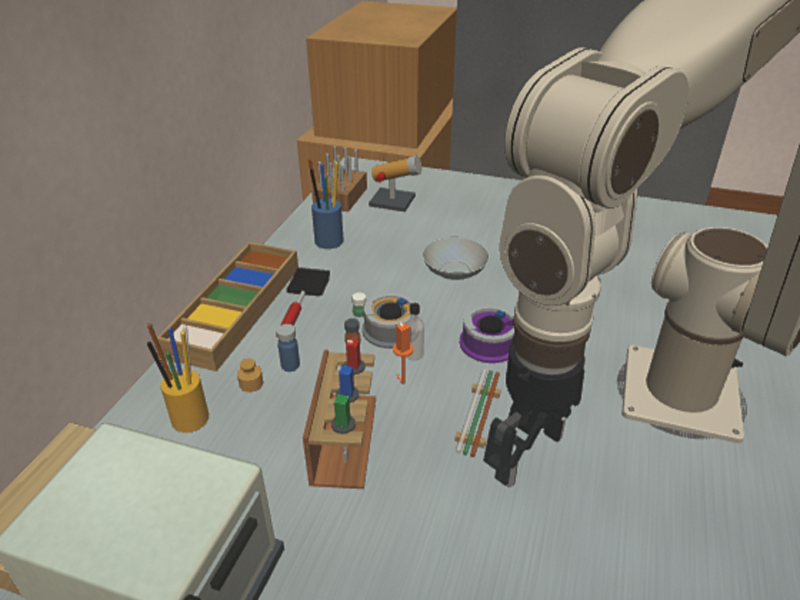

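The top view has +x up and +y left. The grey holder is at about (395,312), the red pick at (244,313) in the rack's right slot, the bowl at (541,354) and the clear bottle at (359,352). The orange decoy is at (307,353) and the purple decoy holder at (407,431).

```bash
python3 - <<'E'
import cv2
a=cv2.imread("pics/top0.png")[175:290,90:310]; cv2.imwrite("pics/topc.png",cv2.resize(a,(792,414),interpolation=cv2.INTER_CUBIC))
E
```

```text
(no output)
```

View pics/topc.png

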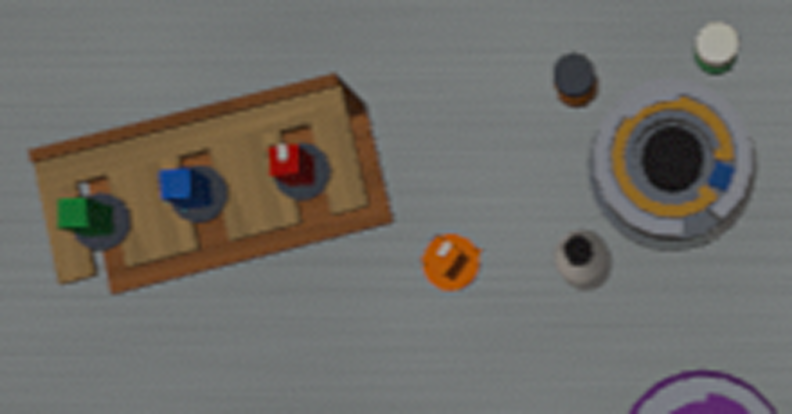

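The slot shows at crop (702,222), between the holder wall and the ring. The key is at (721,176) and the puck top at (672,158). The pick's flange is centred near (302,170), with its white mark facing the rack's back. Next I'll get rough poses from these.

```bash
cat > h.py <<'E'
import numpy as np, cv2
from scipy.spatial.transform import Rotation as R
from bench import telemetry, snapshot, calibration, ctrl
def ray(name,uv,z,c=None):
    c=c or calibration(name); K=c["camera_matrix"]; p=(np.array(uv,float)-K[:2,2])/K[0,0]
    Rm=R.from_rotvec(c["rvec"]).as_matrix(); o=-Rm.T@c["tvec"]
    if name=="wrist":
        r=np.linalg.norm(p); d=np.r_[p/r*np.sin(r),np.cos(r)] if r>0 else np.array([0,0,1.])
    else: d=np.r_[p,1]
    d=Rm.T@d; return o+d*(z-o[2])/d[2]
def proj(name,X,c=None):
    c=c or calibration(name); K=c["camera_matrix"]; p=R.from_rotvec(c["rvec"]).as_matrix()@np.array(X,float)+c["tvec"]
    if name=="wrist":
        r=np.hypot(p[0],p[1]); q=p[:2]/r*np.arctan2(r,p[2]) if r>0 else p[:2]
    else: q=p[:2]/p[2]
    return K[:2,2]+K[0,0]*q
def tool():
    s=telemetry.read_state(); w=s["eef_rot"]; return s,np.array(s["position"]),R.from_quat(np.r_[w[1:],w[0]])
E
python3 - <<'E'
from h import *
cr=lambda u,v,z:ray("top",(u/3.6+90,v/3.6+175),z)
f=lambda u,v,z:ray("top",(u/1.42857,v/1.42857),z)
p=cr(672,158,.054);k=cr(721,176,.054);s=cr(702,222,.05)
print("puck",p,"key",k,np.degrees(np.arctan2(*(k-p)[1::-1])),"slot",s,np.degrees(np.arctan2(*(s-p)[1::-1])))
print("bowl rim",f(541,354,.045))
print("flange",cr(302,170,.109),"handle top",cr(285,162,.159))
a=cr(36,157,.11);b=cr(337,77,.11);print("rack back",a,b,np.degrees(np.arctan2(*(a-b)[1::-1]))-90)
print("bottle",cr(578,248,.12),"orange",cr(455,250,.15), "purple",f(407,431,.054),"amber",cr(574,72,.055))
s,P,Rt=tool();print(Rt.as_matrix())
c=calibration("wrist");print("cam in tool",Rt.inv().apply(-R.from_rotvec(c["rvec"]).as_matrix().T@c["tvec"]-P),(R.from_rotvec(c["rvec"])*Rt).as_matrix().round(3))
E
```

```text
puck [ 0.54621433 -0.00707374  0.054     ] key [ 0.53411599 -0.03924256  0.054     ] -110.61072306542295 slot [ 0.50420618 -0.02660353  0.05      ] -155.06606053148093
bowl rim [ 0.47717007 -0.24897026  0.045     ]
flange [0.53163704 0.22387269 0.109     ] handle top [0.52952632 0.22319847 0.159     ]
rack back [0.54036259 0.38892689 0.11      ] [0.59034446 0.20344426 0.11      ] 15.081230790427327
bottle [0.4811445  0.05136312 0.12      ] orange [0.47759129 0.12290618 0.15      ] purple [ 0.35308082 -0.02505892  0.054     ] amber [0.60395319 0.05760679 0.055     ]
[[-8.93910879e-01  4.48243900e-01 -8.63600034e-04]
 [ 4.48244732e-01  8.93909197e-01 -1.73411743e-03]
 [-5.32754526e-06 -1.93725060e-03 -9.99998124e-01]]
cam in tool [ 0.07761672 -0.00025652 -0.13169532] [[ 0.001  1.     0.   ]
 [-0.953  0.001 -0.302]
 [-0.302  0.     0.953]]
```

```bash
cat >> h.py <<'E'
def pose(yaw,pitch=0):
    """tool down, tool x = -pick x at pick yaw (deg); pitch>0 raises the pick's toe (deg)"""
    y=np.radians(yaw); M=np.c_[[-np.cos(y),-np.sin(y),0],[-np.sin(y),np.cos(y),0],[0,0,-1]]
    return R.from_rotvec(np.radians(-pitch)*np.array([-np.sin(y),np.cos(y),0]))*R.from_matrix(M)
def plan(targets,n,jaw,start=None):
    """targets: list of (pos, Rot); n rows each; prints rows"""
    import json
    if start is None: s,P,Q=tool()
    else: P,Q=start
    rows=[]
    for (pt,qt),k in zip(targets,n):
        for i in range(k,0,-1):
            pn=P+(np.array(pt)-P)/i; dr=(Q.inv()*qt).as_rotvec()/i
            t=np.round(Q.inv().apply(pn-P)/.2,3); r=np.round(dr/np.pi,4)
            rows.append(dict(zip(["tx","ty","tz","rx","ry","rz"],[float(v) for v in np.r_[t,r]]),jaw=jaw))
            P=P+Q.apply(t*.2); Q=Q*R.from_rotvec(r*np.pi)
    for r in rows: print(json.dumps({k:v for k,v in r.items() if v or k=="jaw"}).replace('"',"'"))
    print("end",P.round(4)); return P,Q
E
python3 - <<'E'
from h import *
plan([((.50,.2235,.29),pose(15))],[10],-1)
E
```

```text
{'tx': -0.173, 'ty': -0.038, 'tz': -0.024, 'rx': -0.0001, 'rz': -0.0231, 'jaw': -1}
{'tx': -0.17, 'ty': -0.05, 'tz': -0.024, 'rx': -0.0001, 'rz': -0.0231, 'jaw': -1}
{'tx': -0.166, 'ty': -0.062, 'tz': -0.024, 'rz': -0.0231, 'jaw': -1}
{'tx': -0.161, 'ty': -0.074, 'tz': -0.024, 'rx': -0.0001, 'rz': -0.0231, 'jaw': -1}
{'tx': -0.155, 'ty': -0.086, 'tz': -0.024, 'rz': -0.0231, 'jaw': -1}
{'tx': -0.149, 'ty': -0.097, 'tz': -0.024, 'rx': -0.0001, 'rz': -0.0232, 'jaw': -1}
{'tx': -0.141, 'ty': -0.108, 'tz': -0.025, 'rz': -0.0231, 'jaw': -1}
{'tx': -0.133, 'ty': -0.118, 'tz': -0.024, 'ry': -0.0001, 'rz': -0.0232, 'jaw': -1}
{'tx': -0.125, 'ty': -0.127, 'tz': -0.025, 'rx': -0.0001, 'ry': -0.0001, 'rz': -0.0231, 'jaw': -1}
{'tx': -0.115, 'ty': -0.135, 'tz': -0.024, 'rz': -0.0232, 'jaw': -1}
end [0.5001 0.2235 0.2899]
```

Call:
move_arm([
  {"tx": -0.173,"ty": -0.038,"tz": -0.024,"rz": -0.0231,"jaw": -0.2},
  {"tx": -0.17,"ty": -0.05,"tz": -0.024,"rz": -0.0231,"jaw": -0.2},
  {"tx": -0.166,"ty": -0.062,"tz": -0.024,"rz": -0.0231,"jaw": -0.2},
  {"tx": -0.161,"ty": -0.074,"tz": -0.024,"rz": -0.0231,"jaw": -0.2},
  {"tx": -0.155,"ty": -0.086,"tz": -0.024,"rz": -0.0231,"jaw": -0.2},
  {"tx": -0.149,"ty": -0.097,"tz": -0.024,"rz": -0.0232,"jaw": -0.2},
  {"tx": -0.141,"ty": -0.108,"tz": -0.025,"rz": -0.0231,"jaw": -0.2},
  {"tx": -0.133,"ty": -0.118,"tz": -0.024,"rz": -0.0232,"jaw": -0.2},
  {"tx": -0.125,"ty": -0.127,"tz": -0.025,"rz": -0.0231,"jaw": -0.2},
  {"tx": -0.115,"ty": -0.135,"tz": -0.024,"rz": -0.0232,"jaw": -0.2},
], newtons=40)

```text
schema error: expected keys tx, ty, tz, rx, ry, rz, jaw
```

```bash
python3 - <<'E'
from h import *
import pickle
s,P,Q=tool(); print(s["t"],s["q"].round(2),P.round(4),s["opening"],Q.as_matrix()[:,0].round(3))
c=calibration("wrist"); im=snapshot("wrist"); pickle.dump(c,open("w1.pkl","wb"))
cv2.imwrite("pics/w1.png",im[:,:,::-1]); cv2.imwrite("pics/w1b.png",cv2.resize(im[:,:,::-1],(800,600),interpolation=cv2.INTER_CUBIC))
for n,X in dict(pick=(.53,.2235,.109),holder=(.546,-.007,.054)).items(): print(n,proj("wrist",X,c)*1.4286)
E
```

```text
0.1 [ 1.11  0.24  0.    1.34 -0.    1.57] [0.2239 0.4465 0.2415] 0.08515298709171729 [-0.894  0.448 -0.   ]
pick [337.61354801 656.11717329]
holder [203.89920755 647.76780094]
```

View pics/w1b.png

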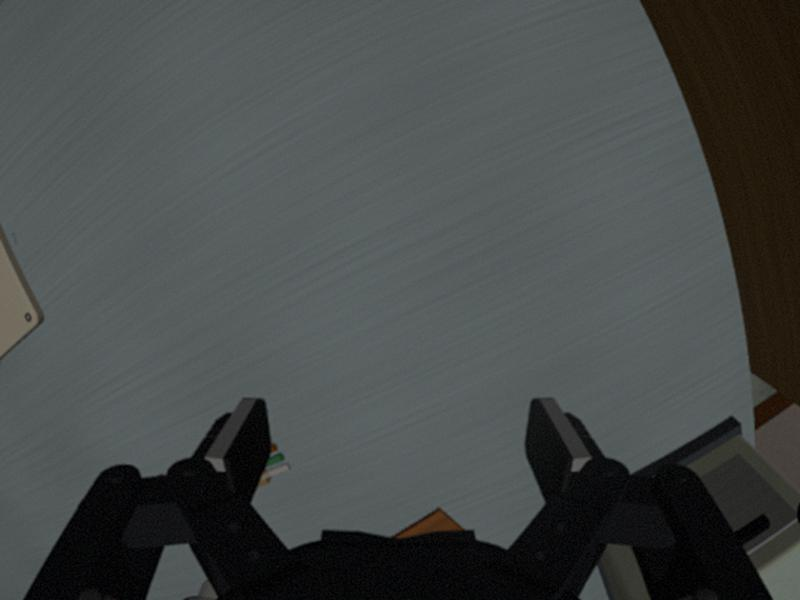

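The wrist picture shows only the fingers and the bare bench, because the move was refused for its missing keys. Objects on the tool's +x side are the ones this camera sees.

```bash
sed -i 's/{k:v for k,v in r.items() if v or k=="jaw"}/r/' h.py; python3 - <<'E'
from h import *
plan([((.555,.23,.28),pose(15))],[10],-1)
E
```

```text
{'tx': -0.197, 'ty': -0.023, 'tz': -0.019, 'rx': -0.0, 'ry': -0.0, 'rz': -0.0231, 'jaw': -1}
{'tx': -0.194, 'ty': -0.037, 'tz': -0.019, 'rx': -0.0001, 'ry': -0.0, 'rz': -0.0231, 'jaw': -1}
{'tx': -0.191, 'ty': -0.051, 'tz': -0.019, 'rx': -0.0, 'ry': -0.0, 'rz': -0.0231, 'jaw': -1}
{'tx': -0.187, 'ty': -0.064, 'tz': -0.019, 'rx': -0.0001, 'ry': -0.0, 'rz': -0.0231, 'jaw': -1}
{'tx': -0.182, 'ty': -0.078, 'tz': -0.019, 'rx': -0.0, 'ry': -0.0, 'rz': -0.0231, 'jaw': -1}
{'tx': -0.176, 'ty': -0.091, 'tz': -0.019, 'rx': -0.0001, 'ry': -0.0, 'rz': -0.0232, 'jaw': -1}
{'tx': -0.169, 'ty': -0.103, 'tz': -0.019, 'rx': -0.0, 'ry': -0.0, 'rz': -0.0231, 'jaw': -1}
{'tx': -0.16, 'ty': -0.115, 'tz': -0.02, 'rx': -0.0, 'ry': -0.0001, 'rz': -0.0232, 'jaw': -1}
{'tx': -0.152, 'ty': -0.127, 'tz': -0.019, 'rx': -0.0001, 'ry': -0.0, 'rz': -0.0231, 'jaw': -1}
{'tx': -0.142, 'ty': -0.137, 'tz': -0.02, 'rx': -0.0, 'ry': -0.0001, 'rz': -0.0232, 'jaw': -1}
end [0.555  0.2301 0.28  ]
```

Call:
move_arm([
  {"tx": -0.197,"ty": -0.023,"tz": -0.019,"rx": 0,"ry": 0,"rz": -0.0231,"jaw": -0.2},
  {"tx": -0.194,"ty": -0.037,"tz": -0.019,"rx": 0,"ry": 0,"rz": -0.0231,"jaw": -0.2},
  {"tx": -0.191,"ty": -0.051,"tz": -0.019,"rx": 0,"ry": 0,"rz": -0.0231,"jaw": -0.2},
  {"tx": -0.187,"ty": -0.064,"tz": -0.019,"rx": 0,"ry": 0,"rz": -0.0231,"jaw": -0.2},
  {"tx": -0.182,"ty": -0.078,"tz": -0.019,"rx": 0,"ry": 0,"rz": -0.0231,"jaw": -0.2},
  {"tx": -0.176,"ty": -0.091,"tz": -0.019,"rx": 0,"ry": 0,"rz": -0.0232,"jaw": -0.2},
  {"tx": -0.169,"ty": -0.103,"tz": -0.019,"rx": 0,"ry": 0,"rz": -0.0231,"jaw": -0.2},
  {"tx": -0.16,"ty": -0.115,"tz": -0.02,"rx": 0,"ry": 0,"rz": -0.0232,"jaw": -0.2},
  {"tx": -0.152,"ty": -0.127,"tz": -0.019,"rx": 0,"ry": 0,"rz": -0.0231,"jaw": -0.2},
  {"tx": -0.142,"ty": -0.137,"tz": -0.02,"rx": 0,"ry": 0,"rz": -0.0232,"jaw": -0.2},
], newtons=40)

```text
t: 0.98
position: [0.5564, 0.229, 0.2805]
eef_rot: [-0.0, -0.132, 0.991, -0.0]
force: [1.4, 1.3, 0.6]
opening: 0.0513
grasp_force: 0.0
```

```bash
python3 - <<'E'
from h import *
import pickle
s,P,Q=tool(); print(s["t"],s["q"].round(2),P.round(4),s["opening"],Q.as_matrix()[:,0].round(3))
c=calibration("wrist"); im=snapshot("wrist"); pickle.dump(c,open("w1.pkl","wb"))
cv2.imwrite("pics/w1.png",im[:,:,::-1]); cv2.imwrite("pics/w1b.png",cv2.resize(im[:,:,::-1],(800,600),interpolation=cv2.INTER_CUBIC))
for n,X in dict(pick=(.53,.2235,.109),holder=(.546,-.007,.054)).items(): print(n,proj("wrist",X,c)*1.4286)
E
```

```text
0.9833 [0.39 0.44 0.39 1.52 0.   0.13] [0.5564 0.229  0.2805] 0.051267926455750595 [-0.965 -0.262  0.001]
pick [399.96929046 251.66029193]
holder [133.50955534 196.55585672]
```

View pics/w1b.png

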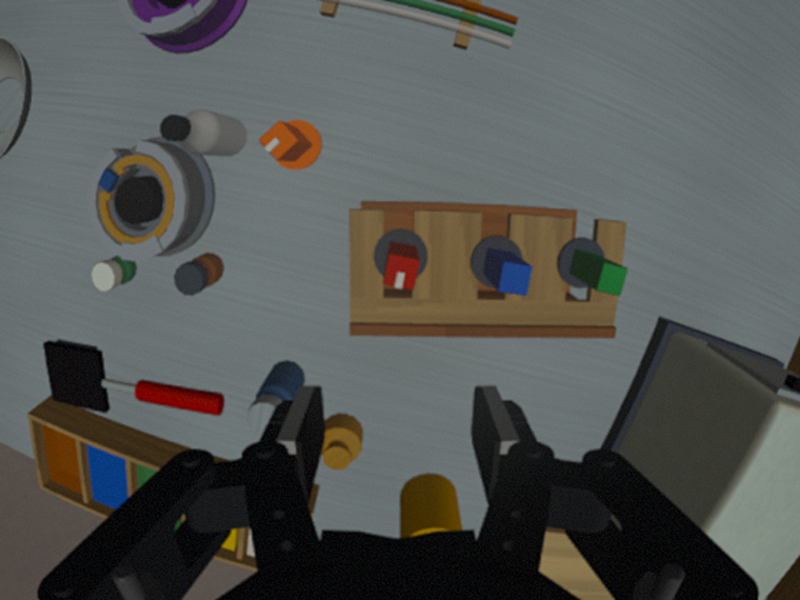

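The wrist view shows the pick with its flange at (400,257) and its white mark at (400,280). The holder is at (140,200), with the slot at about (125,150) and the key at (109,180). I'll enlarge both for precise pixels.

```bash
python3 - <<'E'
import cv2,numpy as np
a=cv2.imread("pics/w1.png"); f=lambda x,y,w:cv2.resize(a[y:y+w,x:x+w],(400,400),interpolation=cv2.INTER_CUBIC)
cv2.imwrite("pics/w1c.png",np.hstack([f(60,90,100),f(240,140,80)]))
E
```

```text
(no output)
```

View pics/w1c.png

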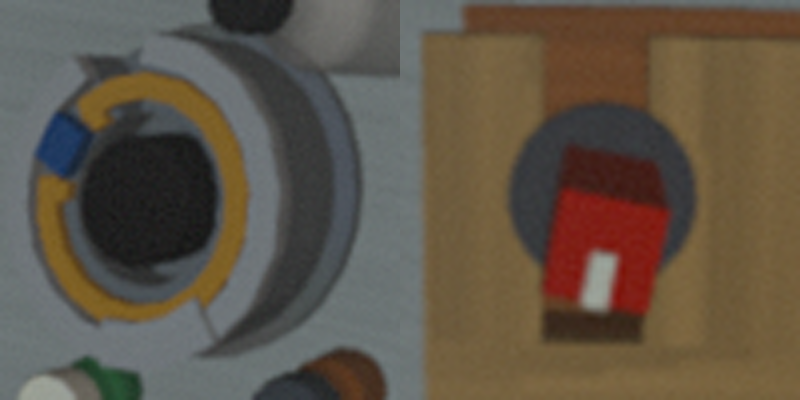

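```bash
cat > fit.py <<'E'
from h import *
import pickle
from scipy.optimize import minimize
c=pickle.load(open("w1.pkl","rb")); w=cv2.imread("pics/w1.png"); t=cv2.imread("pics/top0.png"); ct=calibration("top")
m=lambda u,v,s,x,y:(x+u/s,y+v/s)
pk=[ray("wrist",m(u-400,v,5,240,140),.159,c) for u,v in [(564,187),(669,208),(650,314),(543,297)]]
pk=np.array(pk)[:,:2]; print("handle top",pk.mean(0),"sides",[np.linalg.norm(pk[i]-pk[i-1]).round(4) for i in range(4)])
d=(pk[3]-pk[0]+pk[2]-pk[1]); e=pk[1]-pk[0]+pk[2]-pk[3]; print("yaw",np.degrees(np.arctan2(d[1],d[0])),np.degrees(np.arctan2(e[1],e[0])))
print("flange",ray("wrist",m(202,195,5,240,140),.109,c))
ra=[ray("wrist",(u/1.42857,v/1.42857),.105,c) for u,v in [(350,325),(614,326),(349,210),(625,221)]]
print("rack yaw",np.degrees(np.arctan2(*(ra[1]-ra[0])[1::-1]))-90, "front",ra[2],ra[3])
a=np.radians(np.r_[np.linspace(246,566,81)]); ro=np.where(np.abs((np.degrees(a)+180)%360-180)<25,.037,.040); ri=np.full(81,.032)
lug=6/36*180/np.pi; dg=np.degrees(a); ri[(dg<246+lug*.9)|(dg>566-lug*.9)]=.028
poly=np.vstack([np.c_[ro*np.cos(a),ro*np.sin(a)],np.c_[ri*np.cos(a),ri*np.sin(a)][::-1]])
S=6
def masks(img,box):
    x,y,W,H=box; i=cv2.resize(img[y:y+H,x:x+W],None,fx=S,fy=S,interpolation=cv2.INTER_CUBIC); h=cv2.cvtColor(i,cv2.COLOR_BGR2HSV)
    return cv2.inRange(h,(8,100,70),(32,255,255))>0
V=[("wrist",w,(60,90,64,90),c),("top",t,(250,195,60,55),ct)]
M=[masks(v[1],v[2]) for v in V]
def ren(p,v):
    x,y,W,H=v[2]; q=[(proj(v[0],[p[0]+np.cos(p[2])*u-np.sin(p[2])*s,p[1]+np.sin(p[2])*u+np.cos(p[2])*s,.051],v[3])-(x,y)+.5)*S-.5 for u,s in poly]
    o=np.zeros((H*S,W*S),np.uint8); cv2.fillPoly(o,[np.round(q).astype(np.int32)],1); return o>0
def cost(p,ix): return -sum((ren(p,V[i])&M[i]).sum()/(ren(p,V[i])|M[i]).sum() for i in ix)
for ix in ([0],[1],[0,1]):
    r=minimize(cost,[.546,-.007,np.radians(24)],args=(ix,),method="Nelder-Mead",options=dict(initial_simplex=[[.546,-.007,.42],[.55,-.007,.42],[.546,-.003,.42],[.546,-.007,.48]]))
    print(ix,r.x[:2].round(4),np.degrees(r.x[2]).round(1),r.fun)
E
python3 fit.py
```

```text
handle top [0.53277561 0.22505398] sides [np.float64(0.0182), np.float64(0.0169), np.float64(0.0176), np.float64(0.0174)]
yaw 5.093885695473598 94.87270329111502
flange [0.53252524 0.22460848 0.109     ]
rack yaw 14.851171420531372 front [0.51223251 0.18382676 0.105     ] [0.46299015 0.37235478 0.105     ]
[0] [ 0.5494 -0.0073] 21.6 -0.8660275685492275
[1] [ 0.5486 -0.0063] 22.3 -0.91755768148565
[0, 1] [ 0.5488 -0.0067] 22.9 -1.7091884728008373
```

```bash
python3 - <<'E'
from h import *
plan([((.5326,.2249,.22),pose(5)),((.5326,.2249,.133),pose(5))],[4,6],-.2)
E
```

```text
{'tx': 0.036, 'ty': 0.011, 'tz': 0.075, 'rx': -0.0003, 'ry': 0.0003, 'rz': 0.0138, 'jaw': -0.2}
{'tx': 0.036, 'ty': 0.009, 'tz': 0.075, 'rx': -0.0003, 'ry': 0.0003, 'rz': 0.0138, 'jaw': -0.2}
{'tx': 0.037, 'ty': 0.007, 'tz': 0.075, 'rx': -0.0004, 'ry': 0.0003, 'rz': 0.0139, 'jaw': -0.2}
{'tx': 0.037, 'ty': 0.005, 'tz': 0.075, 'rx': -0.0003, 'ry': 0.0003, 'rz': 0.0138, 'jaw': -0.2}
{'tx': -0.0, 'ty': 0.0, 'tz': 0.072, 'rx': -0.0, 'ry': -0.0, 'rz': 0.0, 'jaw': -0.2}
{'tx': -0.0, 'ty': 0.0, 'tz': 0.073, 'rx': -0.0, 'ry': -0.0, 'rz': 0.0, 'jaw': -0.2}
{'tx': -0.0, 'ty': 0.0, 'tz': 0.072, 'rx': -0.0, 'ry': -0.0, 'rz': 0.0, 'jaw': -0.2}
{'tx': -0.0, 'ty': 0.0, 'tz': 0.073, 'rx': -0.0, 'ry': -0.0, 'rz': 0.0, 'jaw': -0.2}
{'tx': -0.0, 'ty': 0.0, 'tz': 0.072, 'rx': -0.0, 'ry': -0.0, 'rz': 0.0, 'jaw': -0.2}
{'tx': -0.0, 'ty': 0.0, 'tz': 0.073, 'rx': -0.0, 'ry': -0.0, 'rz': 0.0, 'jaw': -0.2}
end [0.5326 0.2248 0.1329]
```

Call:
move_arm([
  {"tx": 0.036,"ty": 0.011,"tz": 0.075,"rx": 0,"ry": 0,"rz": 0.0138,"jaw": -0.2},
  {"tx": 0.036,"ty": 0.009,"tz": 0.075,"rx": 0,"ry": 0,"rz": 0.0138,"jaw": -0.2},
  {"tx": 0.037,"ty": 0.007,"tz": 0.075,"rx": 0,"ry": 0,"rz": 0.0138,"jaw": -0.2},
  {"tx": 0.037,"ty": 0.005,"tz": 0.075,"rx": 0,"ry": 0,"rz": 0.0138,"jaw": -0.2},
  {"tx": 0,"ty": 0,"tz": 0.073,"rx": 0,"ry": 0,"rz": 0,"jaw": -0.2},
  {"tx": 0,"ty": 0,"tz": 0.073,"rx": 0,"ry": 0,"rz": 0,"jaw": -0.2},
  {"tx": 0,"ty": 0,"tz": 0.073,"rx": 0,"ry": 0,"rz": 0,"jaw": -0.2},
  {"tx": 0,"ty": 0,"tz": 0.073,"rx": 0,"ry": 0,"rz": 0,"jaw": -0.2},
  {"tx": 0,"ty": 0,"tz": 0.073,"rx": 0,"ry": 0,"rz": 0,"jaw": -0.2},
  {"tx": 0,"ty": 0,"tz": 0.07,"rx": 0,"ry": 0,"rz": 0,"jaw": -0.2},
])

```text
t: 1.87
position: [0.5246, 0.231, 0.1325]
eef_rot: [-0.001, -0.044, 0.999, -0.0]
force: [-0.9, 0.3, -0.2]
opening: 0.0508
grasp_force: 0.0
```

```bash
python3 - <<'E'
from h import *
s,P,Q=tool(); print(s["t"],P.round(4),s["joint_velocities"].round(3))
c=calibration("wrist")
for X in ((.5325,.2248,.159),(.5325,.2248,.109)): print(proj("wrist",X,c)*1.4286)
im=snapshot("wrist"); s,P,Q=tool(); print(s["t"],P.round(4),s["joint_velocities"].round(3))
cv2.imwrite("pics/w2b.png",cv2.resize(im[:,:,::-1],(800,600),interpolation=cv2.INTER_CUBIC))
plan([((.5326,.2249,.133),pose(5))],[2],-.2)
E
```

```text
1.8667 [0.5246 0.231  0.1325] [ 0.001  0.133 -0.252 -0.388  0.001  0.001]
[373.76787198 490.09053089]
[379.64485849 407.31083169]
1.9167 [0.5229 0.2302 0.1294] [-0.001 -0.004  0.014  0.081 -0.    -0.002]
{'tx': -0.023, 'ty': -0.015, 'tz': -0.009, 'rx': -0.0003, 'ry': -0.001, 'rz': 0.0001, 'jaw': -0.2}
{'tx': -0.023, 'ty': -0.016, 'tz': -0.009, 'rx': -0.0003, 'ry': -0.0009, 'rz': 0.0002, 'jaw': -0.2}
end [0.5326 0.2249 0.133 ]
```

View pics/w2b.png

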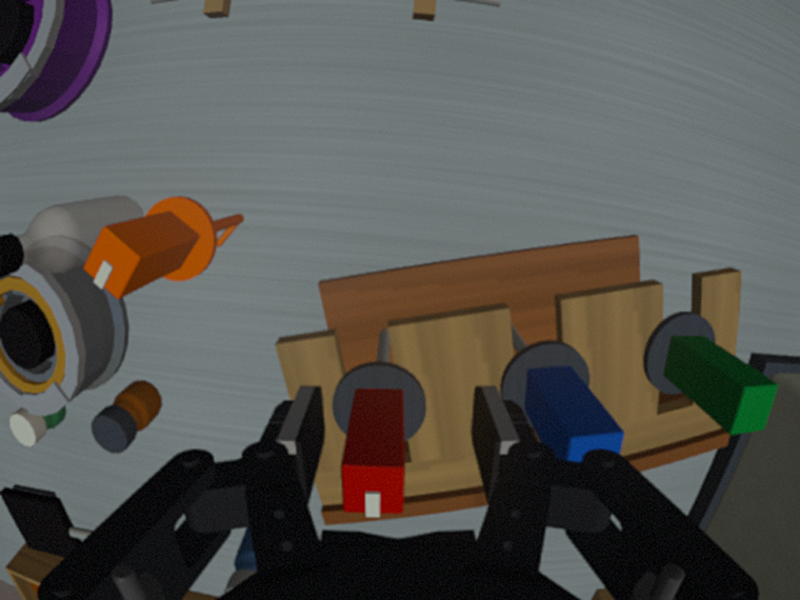

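The handle shows at (377,…) against a finger centre of 398, so I'm about 6 mm off. My earlier reading was taken before the arm settled. I'll correct, then close.

Call:
move_arm([
  {"tx": -0.024,"ty": -0.015,"tz": -0.009,"rx": 0,"ry": -0.001,"rz": 0,"jaw": -0.2},
  {"tx": -0.023,"ty": -0.015,"tz": -0.009,"rx": 0,"ry": -0.001,"rz": 0,"jaw": -0.2},
  {"tx": 0,"ty": 0,"tz": 0,"rx": 0,"ry": 0,"rz": 0,"jaw": -0.2},
  {"tx": 0,"ty": 0,"tz": 0,"rx": 0,"ry": 0,"rz": 0,"jaw": -0.2},
  {"tx": 0,"ty": 0,"tz": 0,"rx": 0,"ry": 0,"rz": 0,"jaw": 0.3},
  {"tx": 0,"ty": 0,"tz": 0,"rx": 0,"ry": 0,"rz": 0,"jaw": 0.5},
  {"tx": 0,"ty": 0,"tz": 0,"rx": 0,"ry": 0,"rz": 0,"jaw": 1},
  {"tx": 0,"ty": 0,"tz": 0,"rx": 0,"ry": 0,"rz": 0,"jaw": 1},
  {"tx": 0,"ty": 0,"tz": 0,"rx": 0,"ry": 0,"rz": 0,"jaw": 1},
  {"tx": 0,"ty": 0,"tz": 0,"rx": 0,"ry": 0,"rz": 0,"jaw": 1},
], newtons=40)

```text
t: 2.75
position: [0.5353, 0.2259, 0.1378]
eef_rot: [0.004, -0.044, 0.999, 0.0]
force: [0.5, -0.9, 2.7]
opening: 0.0172
grasp_force: 40.8
```

```bash
python3 - <<'E'
from h import *
s,P,Q=tool(); print(s["t"],P.round(4),s["opening"],s["grasp_force"],s["force"].round(2),Q.as_matrix().round(3))
E
```

```text
2.75 [0.5353 0.2259 0.1378] 0.017185831452750464 40.77169597148895 [ 0.52 -0.89  2.74] [[-0.996 -0.088  0.007]
 [-0.088  0.996  0.001]
 [-0.007  0.    -1.   ]]
```

```bash
cat >> h.py <<'E'
C=np.array([.5488,-.0067]); YAW=22.7; OFF=.0029; FOOT=.1128   # pick axis at tool x=OFF, foot at tool z=FOOT
def foot(r,z,yaw=YAW,pitch=0,lat=0,c=C):
    """TCP pose putting the pick's foot at holder radius r (slot side), height z"""
    y=np.radians(YAW); u=np.array([np.cos(y),np.sin(y)]); v=np.array([-u[1],u[0]])
    Q=pose(yaw,pitch); f=np.r_[c-r*u+lat*v,z]; return f-Q.apply([OFF,0,FOOT]),Q
E
python3 - <<'E'
from h import *
s,P,Q=tool()
e=plan([(P+[0,0,.16],Q)],[10],1)
t=foot(.066,.185)
e=plan([t],[9],1,e)
E
```

```text
{'tx': -0.001, 'ty': 0.0, 'tz': -0.08, 'rx': 0.0, 'ry': 0.0, 'rz': 0.0, 'jaw': 1}
{'tx': -0.001, 'ty': 0.0, 'tz': -0.08, 'rx': 0.0, 'ry': 0.0, 'rz': 0.0, 'jaw': 1}
{'tx': -0.0, 'ty': 0.0, 'tz': -0.08, 'rx': 0.0, 'ry': 0.0, 'rz': 0.0, 'jaw': 1}
{'tx': -0.001, 'ty': 0.0, 'tz': -0.08, 'rx': 0.0, 'ry': 0.0, 'rz': 0.0, 'jaw': 1}
{'tx': -0.0, 'ty': 0.0, 'tz': -0.08, 'rx': 0.0, 'ry': 0.0, 'rz': 0.0, 'jaw': 1}
{'tx': -0.001, 'ty': 0.0, 'tz': -0.08, 'rx': 0.0, 'ry': 0.0, 'rz': 0.0, 'jaw': 1}
{'tx': -0.0, 'ty': 0.0, 'tz': -0.08, 'rx': 0.0, 'ry': 0.0, 'rz': 0.0, 'jaw': 1}
{'tx': -0.001, 'ty': 0.0, 'tz': -0.08, 'rx': 0.0, 'ry': 0.0, 'rz': 0.0, 'jaw': 1}
{'tx': -0.0, 'ty': 0.0, 'tz': -0.08, 'rx': 0.0, 'ry': 0.0, 'rz': 0.0, 'jaw': 1}
{'tx': -0.001, 'ty': 0.0, 'tz': -0.08, 'rx': 0.0, 'ry': 0.0, 'rz': 0.0, 'jaw': 1}
end [0.5354 0.2259 0.2978]
{'tx': 0.037, 'ty': -0.14, 'tz': -0.0, 'rx': -0.0, 'ry': 0.0002, 'rz': -0.0109, 'jaw': 1}
{'tx': 0.042, 'ty': -0.139, 'tz': -0.0, 'rx': -0.0, 'ry': 0.0003, 'rz': -0.0109, 'jaw': 1}
{'tx': 0.047, 'ty': -0.137, 'tz': -0.0, 'rx': -0.0, 'ry': 0.0002, 'rz': -0.0109, 'jaw': 1}
{'tx': 0.052, 'ty': -0.135, 'tz': -0.0, 'rx': -0.0001, 'ry': 0.0003, 'rz': -0.0109, 'jaw': 1}
{'tx': 0.056, 'ty': -0.134, 'tz': -0.0, 'rx': -0.0, 'ry': 0.0002, 'rz': -0.0109, 'jaw': 1}
{'tx': 0.061, 'ty': -0.132, 'tz': -0.0, 'rx': -0.0001, 'ry': 0.0003, 'rz': -0.0109, 'jaw': 1}
{'tx': 0.065, 'ty': -0.129, 'tz': -0.001, 'rx': -0.0, 'ry': 0.0002, 'rz': -0.0108, 'jaw': 1}
{'tx': 0.07, 'ty': -0.127, 'tz': -0.0, 'rx': -0.0001, 'ry': 0.0003, 'rz': -0.0109, 'jaw': 1}
{'tx': 0.073, 'ty': -0.125, 'tz': -0.0, 'rx': -0.0, 'ry': 0.0002, 'rz': -0.0108, 'jaw': 1}
end [ 0.4907 -0.0311  0.2977]
```

Call:
move_arm([
  {"tx": 0,"ty": 0,"tz": -0.02,"rx": 0,"ry": 0,"rz": 0,"jaw": 1},
  {"tx": 0,"ty": 0,"tz": -0.06,"rx": 0,"ry": 0,"rz": 0,"jaw": 1},
  {"tx": 0,"ty": 0,"tz": -0.1,"rx": 0,"ry": 0,"rz": 0,"jaw": 1},
  {"tx": 0,"ty": 0,"tz": -0.1,"rx": 0,"ry": 0,"rz": 0,"jaw": 1},
  {"tx": 0,"ty": 0,"tz": -0.12,"rx": 0,"ry": 0,"rz": 0,"jaw": 1},
  {"tx": 0,"ty": 0,"tz": -0.12,"rx": 0,"ry": 0,"rz": 0,"jaw": 1},
  {"tx": 0,"ty": 0,"tz": -0.12,"rx": 0,"ry": 0,"rz": 0,"jaw": 1},
  {"tx": 0,"ty": 0,"tz": -0.1,"rx": 0,"ry": 0,"rz": 0,"jaw": 1},
  {"tx": 0,"ty": 0,"tz": -0.04,"rx": 0,"ry": 0,"rz": 0,"jaw": 1},
  {"tx": 0,"ty": 0,"tz": -0.02,"rx": 0,"ry": 0,"rz": 0,"jaw": 1},
], newtons=60)

```text
t: 3.58
position: [0.5345, 0.2261, 0.2987]
eef_rot: [0.004, -0.044, 0.999, 0.001]
force: [0.6, 0.1, -1.6]
opening: 0.0172
grasp_force: 59.4
```

Call:
move_arm([
  {"tx": 0.037,"ty": -0.14,"tz": 0,"rx": 0,"ry": 0.0002,"rz": -0.0109,"jaw": 1},
  {"tx": 0.042,"ty": -0.139,"tz": 0,"rx": 0,"ry": 0.0003,"rz": -0.0109,"jaw": 1},
  {"tx": 0.047,"ty": -0.137,"tz": 0,"rx": 0,"ry": 0.0002,"rz": -0.0109,"jaw": 1},
  {"tx": 0.052,"ty": -0.135,"tz": 0,"rx": 0,"ry": 0.0003,"rz": -0.0109,"jaw": 1},
  {"tx": 0.056,"ty": -0.134,"tz": 0,"rx": 0,"ry": 0.0002,"rz": -0.0109,"jaw": 1},
  {"tx": 0.061,"ty": -0.132,"tz": 0,"rx": 0,"ry": 0.0003,"rz": -0.0109,"jaw": 1},
  {"tx": 0.065,"ty": -0.129,"tz": 0,"rx": 0,"ry": 0.0002,"rz": -0.0109,"jaw": 1},
  {"tx": 0.07,"ty": -0.127,"tz": 0,"rx": 0,"ry": 0.0003,"rz": -0.0109,"jaw": 1},
  {"tx": 0.073,"ty": -0.125,"tz": 0,"rx": 0,"ry": 0.0002,"rz": -0.0109,"jaw": 1},
  {"tx": 0,"ty": 0,"tz": 0,"rx": 0,"ry": 0,"rz": 0,"jaw": 1},
])

```text
t: 4.42
position: [0.4877, -0.0353, 0.2956]
eef_rot: [-0.002, -0.195, 0.981, -0.001]
force: [0.5, 0.3, -0.7]
opening: 0.0173
grasp_force: 59.4
```

```bash
python3 - <<'E'
from h import *
s,P,Q=tool(); print(s["t"],P.round(4),s["joint_velocities"].round(2),Q.as_matrix().round(3))
e=plan([foot(.066,.060)],[7],1)
E
```

```text
4.4167 [ 0.4877 -0.0353  0.2956] [ 0.06  0.01  0.02 -0.01  0.06  0.1 ] [[-0.924 -0.382 -0.004]
 [-0.382  0.924 -0.003]
 [ 0.005 -0.001 -1.   ]]
{'tx': -0.003, 'ty': 0.002, 'tz': 0.088, 'rx': -0.0001, 'ry': -0.0002, 'rz': -0.0002, 'jaw': 1}
{'tx': -0.004, 'ty': 0.002, 'tz': 0.088, 'rx': -0.0001, 'ry': -0.0002, 'rz': -0.0002, 'jaw': 1}
{'tx': -0.003, 'ty': 0.002, 'tz': 0.088, 'rx': -0.0, 'ry': -0.0002, 'rz': -0.0002, 'jaw': 1}
{'tx': -0.003, 'ty': 0.002, 'tz': 0.087, 'rx': -0.0001, 'ry': -0.0002, 'rz': -0.0002, 'jaw': 1}
{'tx': -0.003, 'ty': 0.002, 'tz': 0.088, 'rx': -0.0, 'ry': -0.0003, 'rz': -0.0002, 'jaw': 1}
{'tx': -0.004, 'ty': 0.002, 'tz': 0.087, 'rx': -0.0001, 'ry': -0.0002, 'rz': -0.0002, 'jaw': 1}
{'tx': -0.003, 'ty': 0.002, 'tz': 0.088, 'rx': -0.0, 'ry': -0.0003, 'rz': -0.0001, 'jaw': 1}
end [ 0.4906 -0.0311  0.1728]
```

Call:
move_arm([
  {"tx": 0,"ty": 0,"tz": 0.09,"rx": 0,"ry": 0,"rz": 0,"jaw": 1},
  {"tx": 0,"ty": 0,"tz": 0.1,"rx": 0,"ry": 0,"rz": 0,"jaw": 1},
  {"tx": 0,"ty": 0,"tz": 0.1,"rx": 0,"ry": 0,"rz": 0,"jaw": 1},
  {"tx": 0,"ty": 0,"tz": 0.1,"rx": 0,"ry": 0,"rz": 0,"jaw": 1},
  {"tx": 0,"ty": 0,"tz": 0.1,"rx": 0,"ry": 0,"rz": 0,"jaw": 1},
  {"tx": 0,"ty": 0,"tz": 0.09,"rx": 0,"ry": 0,"rz": 0,"jaw": 1},
  {"tx": 0,"ty": 0,"tz": 0.04,"rx": 0,"ry": 0,"rz": 0,"jaw": 1},
  {"tx": 0,"ty": 0,"tz": 0,"rx": 0,"ry": 0,"rz": 0,"jaw": 1},
  {"tx": 0,"ty": 0,"tz": 0,"rx": 0,"ry": 0,"rz": 0,"jaw": 1},
  {"tx": 0,"ty": 0,"tz": 0,"rx": 0,"ry": 0,"rz": 0,"jaw": 1},
])

```text
t: 5.25
position: [0.49, -0.0312, 0.174]
eef_rot: [0.0, -0.197, 0.98, -0.001]
force: [0.2, -0.0, -0.8]
opening: 0.0173
grasp_force: 59.4
```

```bash
python3 - <<'E'
from h import *
import pickle
s,P,Q=tool(); print(s["t"],P.round(4),s["joint_velocities"].round(2),Q.as_matrix().round(3))
T=lambda v:P+Q.apply(v)
ft,tp=T([OFF,0,FOOT]),T([OFF-.017,0,FOOT-.008]); print("foot",ft,"tip",tp)
y=np.radians(YAW);u=np.r_[np.cos(y),np.sin(y)]
print("radius/lat foot,tip",[(-(q[:2]-C)@u).round(4) for q in (ft,tp)],[((q[:2]-C)@[-u[1],u[0]]).round(4) for q in (ft,tp)])
ims=[snapshot(n) for n in("side","top","wrist")]; c={n:calibration(n) for n in("side","top","wrist")}
out=[]
for n,i,w in zip(c,ims,(90,90,140)):
    cen=proj(n,(.52,-.02,.06),c[n]); x,y0=[int(max(0,v-w/2)) for v in cen]; x=min(x,560-w); y0=min(y0,420-w)
    k=cv2.resize(i[y0:y0+w,x:x+w,::-1],(400,400),interpolation=cv2.INTER_CUBIC)
    mk=lambda X:tuple(((proj(n,X,c[n])-(x,y0))*400/w).round().astype(int).tolist())
    print(n,(x,y0,w),"foot",mk(ft),"tip",mk(tp),"C54",mk((*C,.054)),"slot",mk((*(C-.036*u),.046)),"out",mk((*(C-.052*u),.054)))
    out.append(k)
cv2.imwrite("pics/m3.png",cv2.resize(np.hstack(out[:2]),(800,400)));cv2.imwrite("pics/m3w.png",ims[2][:,:,::-1])
E
```

```text
5.25 [ 0.49   -0.0312  0.174 ] [-0.   -0.01  0.01 -0.    0.   -0.  ] [[-0.922 -0.386  0.001]
 [-0.386  0.922 -0.001]
 [-0.    -0.001 -1.   ]]
foot [ 0.48743534 -0.03247138  0.06116898] tip [ 0.50310758 -0.02589337  0.06917589]
radius/lat foot,tip [np.float64(0.0666), np.float64(0.0496)] [np.float64(-0.0001), np.float64(-0.0001)]
side (238, 168, 90) foot (260, 201) tip (233, 192) C54 (154, 215) slot (211, 222) out (236, 211)
top (237, 184, 90) foot (225, 264) tip (213, 232) C54 (176, 150) slot (202, 214) out (214, 240)
wrist (207, 188, 140) foot (204, 86) tip (204, 154) C54 (204, 286) slot (205, 168) out (205, 127)
```

View pics/m3.png

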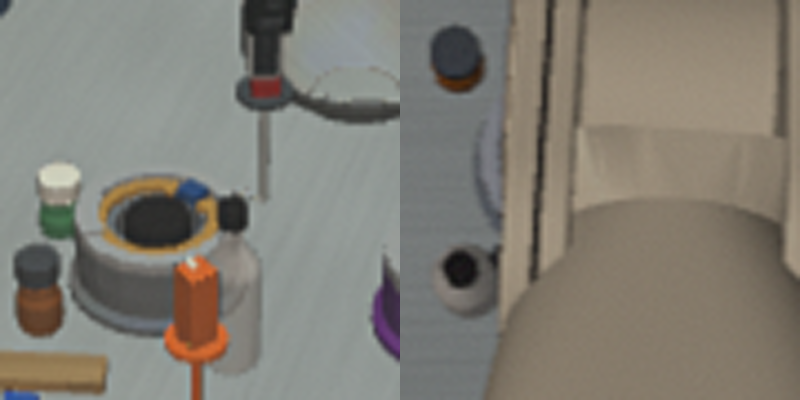

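The side view puts the shank foot at (264,200) against a predicted (260,201), so the pick model holds to about 2 mm. Next I'll descend to foot height 31 mm and slide the toe in under the ring.

Call:
move_arm([
  {"tx": 0,"ty": 0,"tz": 0.04,"rx": 0,"ry": 0,"rz": 0,"jaw": 1},
  {"tx": 0,"ty": 0,"tz": 0.05,"rx": 0,"ry": 0,"rz": 0,"jaw": 1},
  {"tx": 0,"ty": 0,"tz": 0.04,"rx": 0,"ry": 0,"rz": 0,"jaw": 1},
  {"tx": 0,"ty": 0,"tz": 0.02,"rx": 0,"ry": 0,"rz": 0,"jaw": 1},
  {"tx": 0,"ty": 0,"tz": 0,"rx": 0,"ry": 0,"rz": 0,"jaw": 1},
  {"tx": 0,"ty": 0,"tz": 0,"rx": 0,"ry": 0,"rz": 0,"jaw": 1},
  {"tx": -0.02,"ty": 0,"tz": 0,"rx": 0,"ry": 0,"rz": 0,"jaw": 1},
  {"tx": -0.03,"ty": 0,"tz": 0,"rx": 0,"ry": 0,"rz": 0,"jaw": 1},
  {"tx": 0,"ty": 0,"tz": 0,"rx": 0,"ry": 0,"rz": 0,"jaw": 1},
  {"tx": 0,"ty": 0,"tz": 0,"rx": 0,"ry": 0,"rz": 0,"jaw": 1},
])

```text
t: 6.23
position: [0.4993, -0.0274, 0.1435]
eef_rot: [0.0, -0.197, 0.98, -0.001]
force: [-0.9, -1.1, 0.0]
opening: 0.0172
grasp_force: 59.4
```

```bash
cat >> h.py <<'E'
def where():
    s,P,Q=tool(); y=np.radians(YAW);u=np.r_[np.cos(y),np.sin(y)]
    for n,v in (("foot",[OFF,0,FOOT]),("tip",[OFF-.017,0,FOOT-.008])):
        q=P+Q.apply(v); print(n,"r %.4f lat %.4f z %.4f"%(-(q[:2]-C)@u,(q[:2]-C)@[-u[1],u[0]],q[2]))
    print(s["t"],"F",s["force"].round(2),"M",s["wrist_torque"].round(3),"op",s["opening"])
E
python3 -c "
from h import *
where()"
```

```text
foot r 0.0565 lat -0.0001 z 0.0307
tip r 0.0395 lat -0.0001 z 0.0387
6.2333 F [-0.88 -1.12  0.03] M [-0.012 -0.044  0.038] op 0.017231920126942663
```

Call:
move_arm([
  {"tx": -0.02,"ty": 0,"tz": 0,"rx": 0,"ry": 0,"rz": 0,"jaw": 1},
  {"tx": -0.02,"ty": 0,"tz": 0,"rx": 0,"ry": 0,"rz": 0,"jaw": 1},
  {"tx": -0.013,"ty": 0,"tz": 0,"rx": 0,"ry": 0,"rz": 0,"jaw": 1},
  {"tx": 0,"ty": 0,"tz": 0,"rx": 0,"ry": 0,"rz": 0,"jaw": 1},
  {"tx": 0,"ty": 0,"tz": 0,"rx": 0,"ry": 0,"rz": 0,"jaw": 1},
  {"tx": 0,"ty": 0,"tz": -0.015,"rx": 0,"ry": 0,"rz": 0,"jaw": 1},
  {"tx": 0,"ty": 0,"tz": -0.02,"rx": 0,"ry": 0,"rz": 0,"jaw": 1},
  {"tx": 0,"ty": 0,"tz": -0.02,"rx": 0,"ry": 0,"rz": 0,"jaw": 1},
  {"tx": 0,"ty": 0,"tz": 0,"rx": 0,"ry": 0,"rz": 0,"jaw": 1},
  {"tx": 0,"ty": 0,"tz": 0,"rx": 0,"ry": 0,"rz": 0,"jaw": 1},
])

```text
t: 7.07
position: [0.5087, -0.0235, 0.1547]
eef_rot: [0.0, -0.197, 0.98, -0.001]
force: [0.3, -0.2, -1.0]
opening: 0.0171
grasp_force: 59.4
```

```bash
python3 - <<'E'
from h import *
where()
c=calibration("wrist"); im=snapshot("wrist"); cv2.imwrite("pics/w4.png",im[:,:,::-1])
c=calibration("side"); im=snapshot("side"); cv2.imwrite("pics/s4.png",im[:,:,::-1])
E
```

```text
foot r 0.0463 lat -0.0001 z 0.0419
tip r 0.0293 lat -0.0001 z 0.0499
7.0667 F [ 0.32 -0.17 -0.98] M [ 0.066 -0.004 -0.021] op 0.01707310952930765
```

```bash
python3 - <<'E'
from h import *
e=plan([foot(.043,.055,pitch=8),foot(.037,.070,pitch=18)],[4,5],1)
E
```

```text
{'tx': 0.015, 'ty': -0.0, 'tz': -0.016, 'rx': -0.0001, 'ry': -0.0111, 'rz': 0.0, 'jaw': 1}
{'tx': 0.015, 'ty': -0.0, 'tz': -0.017, 'rx': -0.0001, 'ry': -0.0112, 'rz': 0.0, 'jaw': 1}
{'tx': 0.014, 'ty': -0.0, 'tz': -0.017, 'rx': -0.0, 'ry': -0.0111, 'rz': 0.0001, 'jaw': 1}
{'tx': 0.013, 'ty': -0.001, 'tz': -0.017, 'rx': -0.0001, 'ry': -0.0112, 'rz': 0.0, 'jaw': 1}
{'tx': 0.012, 'ty': 0.0, 'tz': -0.013, 'rx': 0.0, 'ry': -0.0111, 'rz': 0.0, 'jaw': 1}
{'tx': 0.011, 'ty': 0.0, 'tz': -0.013, 'rx': 0.0, 'ry': -0.0111, 'rz': 0.0, 'jaw': 1}
{'tx': 0.011, 'ty': 0.0, 'tz': -0.014, 'rx': 0.0, 'ry': -0.0111, 'rz': 0.0, 'jaw': 1}
{'tx': 0.01, 'ty': 0.0, 'tz': -0.014, 'rx': 0.0, 'ry': -0.0111, 'rz': 0.0, 'jaw': 1}
{'tx': 0.009, 'ty': 0.0, 'tz': -0.014, 'rx': 0.0, 'ry': -0.0111, 'rz': 0.0, 'jaw': 1}
end [ 0.4851 -0.0334  0.1782]
```

Call:
move_arm([
  {"tx": 0.015,"ty": 0,"tz": -0.016,"rx": 0,"ry": -0.0111,"rz": 0,"jaw": 1},
  {"tx": 0.015,"ty": 0,"tz": -0.017,"rx": 0,"ry": -0.0111,"rz": 0,"jaw": 1},
  {"tx": 0.014,"ty": 0,"tz": -0.017,"rx": 0,"ry": -0.0111,"rz": 0,"jaw": 1},
  {"tx": 0.013,"ty": 0,"tz": -0.017,"rx": 0,"ry": -0.0111,"rz": 0,"jaw": 1},
  {"tx": 0.012,"ty": 0,"tz": -0.013,"rx": 0,"ry": -0.0111,"rz": 0,"jaw": 1},
  {"tx": 0.011,"ty": 0,"tz": -0.013,"rx": 0,"ry": -0.0111,"rz": 0,"jaw": 1},
  {"tx": 0.011,"ty": 0,"tz": -0.014,"rx": 0,"ry": -0.0111,"rz": 0,"jaw": 1},
  {"tx": 0.01,"ty": 0,"tz": -0.014,"rx": 0,"ry": -0.0111,"rz": 0,"jaw": 1},
  {"tx": 0.009,"ty": 0,"tz": -0.014,"rx": 0,"ry": -0.0111,"rz": 0,"jaw": 1},
  {"tx": 0,"ty": 0,"tz": 0,"rx": 0,"ry": 0,"rz": 0,"jaw": 1},
])

```text
t: 8.0
position: [0.4832, -0.0335, 0.1777]
eef_rot: [0.153, -0.194, 0.969, 0.03]
force: [-1.0, -0.2, -1.3]
opening: 0.0172
grasp_force: 59.3
```

```bash
python3 - <<'E'
from h import *
where()
ims={n:snapshot(n)[:,:,::-1] for n in ("side","wrist")}
for n,i in ims.items(): cv2.imwrite(f"pics/{n}5.png",i)
c=calibration("wrist"); print(proj("wrist",(*C,.054),c),proj("side",(*C,.054)))
f=lambda i,x,y,w:cv2.resize(i[y:y+w,x:x+w],(400,400),interpolation=cv2.INTER_CUBIC)
u,v=proj("wrist",(*C,.054),c).astype(int); x=min(max(u-80,0),400); y=min(max(v-100,0),260)
print(x,y); cv2.imwrite("pics/m5.png",np.hstack([f(ims["side"],235,160,90),f(ims["wrist"],x,y,160)]))
E
```

```text
foot r 0.0390 lat 0.0005 z 0.0695
tip r 0.0253 lat 0.0005 z 0.0823
8.0 F [-0.98 -0.15 -1.3 ] M [-0.121  0.384 -0.006] op 0.017170774341959162
[278.07753648 243.04397069] [272.7382134 216.442017 ]
198 143
```

View pics/m5.png

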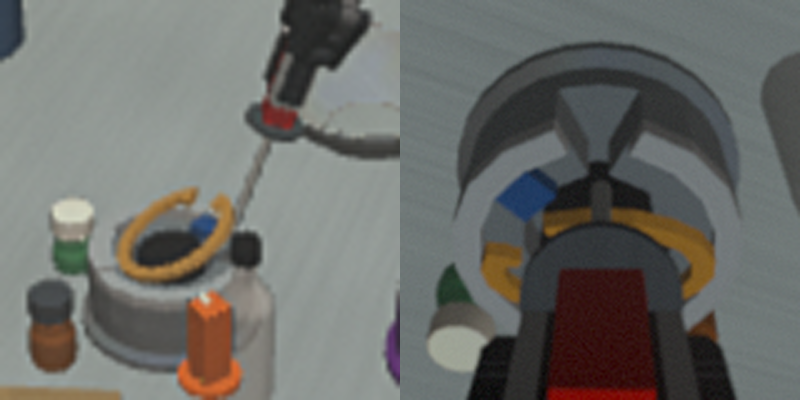

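Both views show the toe under the ring end and the ring tipped up about 28°, with its lip side still in the groove. I'll keep swinging it up and draw it out from under the lip.

```bash
python3 - <<'E'
from h import *
e=plan([foot(.030,.092,pitch=18),foot(.012,.108,pitch=18)],[4,4],1)
e=plan([foot(.004,.18,pitch=12)],[8],1,e)
E
```

```text
{'tx': -0.017, 'ty': -0.0, 'tz': -0.023, 'rx': -0.0001, 'ry': -0.0002, 'rz': 0.0, 'jaw': 1}
{'tx': -0.018, 'ty': -0.0, 'tz': -0.024, 'rx': -0.0001, 'ry': -0.0002, 'rz': 0.0, 'jaw': 1}
{'tx': -0.017, 'ty': -0.0, 'tz': -0.023, 'rx': -0.0, 'ry': -0.0002, 'rz': 0.0, 'jaw': 1}
{'tx': -0.018, 'ty': -0.001, 'tz': -0.024, 'rx': -0.0001, 'ry': -0.0001, 'rz': 0.0, 'jaw': 1}
{'tx': -0.028, 'ty': 0.0, 'tz': -0.012, 'rx': 0.0, 'ry': -0.0, 'rz': 0.0, 'jaw': 1}
{'tx': -0.027, 'ty': 0.0, 'tz': -0.012, 'rx': 0.0, 'ry': -0.0, 'rz': 0.0, 'jaw': 1}
{'tx': -0.028, 'ty': 0.0, 'tz': -0.012, 'rx': 0.0, 'ry': -0.0, 'rz': 0.0, 'jaw': 1}
{'tx': -0.027, 'ty': 0.0, 'tz': -0.012, 'rx': 0.0, 'ry': -0.0, 'rz': 0.0, 'jaw': 1}
end [ 0.5081 -0.0237  0.2162]
{'tx': -0.026, 'ty': 0.0, 'tz': -0.041, 'rx': 0.0, 'ry': 0.0042, 'rz': 0.0, 'jaw': 1}
{'tx': -0.025, 'ty': 0.0, 'tz': -0.041, 'rx': 0.0, 'ry': 0.0042, 'rz': 0.0, 'jaw': 1}
{'tx': -0.025, 'ty': 0.0, 'tz': -0.041, 'rx': 0.0, 'ry': 0.0042, 'rz': 0.0, 'jaw': 1}
{'tx': -0.024, 'ty': 0.0, 'tz': -0.042, 'rx': 0.0, 'ry': 0.0041, 'rz': 0.0, 'jaw': 1}
{'tx': -0.024, 'ty': 0.0, 'tz': -0.042, 'rx': 0.0, 'ry': 0.0042, 'rz': 0.0, 'jaw': 1}
{'tx': -0.024, 'ty': 0.0, 'tz': -0.042, 'rx': 0.0, 'ry': 0.0041, 'rz': 0.0, 'jaw': 1}
{'tx': -0.023, 'ty': 0.0, 'tz': -0.043, 'rx': 0.0, 'ry': 0.0042, 'rz': 0.0, 'jaw': 1}
{'tx': -0.022, 'ty': 0.0, 'tz': -0.042, 'rx': 0.0, 'ry': 0.0041, 'rz': 0.0, 'jaw': 1}
end [ 0.5261 -0.0162  0.2909]
```

Call:
move_arm([
  {"tx": -0.017,"ty": 0,"tz": -0.023,"rx": 0,"ry": 0,"rz": 0,"jaw": 1},
  {"tx": -0.018,"ty": 0,"tz": -0.024,"rx": 0,"ry": 0,"rz": 0,"jaw": 1},
  {"tx": -0.017,"ty": 0,"tz": -0.023,"rx": 0,"ry": 0,"rz": 0,"jaw": 1},
  {"tx": -0.018,"ty": 0,"tz": -0.024,"rx": 0,"ry": 0,"rz": 0,"jaw": 1},
  {"tx": -0.02,"ty": 0,"tz": -0.022,"rx": 0,"ry": 0,"rz": 0,"jaw": 1},
  {"tx": -0.02,"ty": 0,"tz": -0.022,"rx": 0,"ry": 0,"rz": 0,"jaw": 1},
  {"tx": -0.02,"ty": 0,"tz": -0.022,"rx": 0,"ry": 0,"rz": 0,"jaw": 1},
  {"tx": -0.02,"ty": 0,"tz": -0.022,"rx": 0,"ry": 0,"rz": 0,"jaw": 1},
  {"tx": 0,"ty": 0,"tz": 0,"rx": 0,"ry": 0,"rz": 0,"jaw": 1},
  {"tx": 0,"ty": 0,"tz": 0,"rx": 0,"ry": 0,"rz": 0,"jaw": 1},
])

```text
t: 8.93
position: [0.5014, -0.0264, 0.2225]
eef_rot: [0.153, -0.195, 0.968, 0.03]
force: [-0.3, -0.2, -0.2]
opening: 0.0174
grasp_force: 59.3
```

```bash
cat >> h.py <<'E'
def brass(name,img=None):
    img=snapshot(name)[:,:,::-1] if img is None else img
    h=cv2.cvtColor(np.ascontiguousarray(img),cv2.COLOR_BGR2HSV); m=cv2.inRange(h,(8,100,70),(32,255,255))
    n,l,st,ce=cv2.connectedComponentsWithStats(m); return [(st[i].tolist(),ce[i].round(1).tolist()) for i in range(1,n) if st[i][4]>25]
E
python3 - <<'E'
from h import *
where(); im=snapshot("side")[:,:,::-1]; cv2.imwrite("pics/side6.png",im)
print("before",[b for b in brass("side",cv2.imread("pics/side5.png")) if 200<b[1][0]<330 and 130<b[1][1]<260])
print("now",[b for b in brass("side",im) if 200<b[1][0]<330 and 100<b[1][1]<260])
E
```

```text
foot r 0.0193 lat -0.0000 z 0.1143
tip r 0.0056 lat -0.0000 z 0.1271
8.9333 F [-0.27 -0.16 -0.16] M [-0.127  0.389 -0.021] op 0.01739054455765831
before [([233, 113, 23, 35, 432], [243.4, 131.5]), ([229, 125, 3, 14, 28], [229.8, 131.6]), ([261, 202, 27, 21, 184], [273.8, 213.5]), ([275, 226, 15, 43, 298], [281.6, 241.8]), ([242, 232, 10, 11, 92], [246.6, 237.2])]
now [([233, 113, 23, 35, 429], [243.4, 131.7]), ([229, 125, 3, 14, 29], [229.8, 131.8]), ([268, 191, 13, 28, 142], [274.4, 205.7]), ([275, 226, 15, 43, 298], [281.6, 241.8]), ([242, 232, 10, 11, 92], [246.6, 237.2])]
```

Call:
move_arm([
  {"tx": -0.012,"ty": 0,"tz": -0.02,"rx": 0,"ry": 0,"rz": 0,"jaw": 1},
  {"tx": -0.02,"ty": 0,"tz": -0.04,"rx": 0,"ry": 0.003,"rz": 0,"jaw": 1},
  {"tx": -0.02,"ty": 0,"tz": -0.05,"rx": 0,"ry": 0.003,"rz": 0,"jaw": 1},
  {"tx": -0.02,"ty": 0,"tz": -0.05,"rx": 0,"ry": 0.003,"rz": 0,"jaw": 1},
  {"tx": -0.02,"ty": 0,"tz": -0.05,"rx": 0,"ry": 0.003,"rz": 0,"jaw": 1},
  {"tx": -0.02,"ty": 0,"tz": -0.05,"rx": 0,"ry": 0.003,"rz": 0,"jaw": 1},
  {"tx": -0.01,"ty": 0,"tz": -0.04,"rx": 0,"ry": 0,"rz": 0,"jaw": 1},
  {"tx": -0.01,"ty": 0,"tz": -0.02,"rx": 0,"ry": 0,"rz": 0,"jaw": 1},
  {"tx": 0,"ty": 0,"tz": 0,"rx": 0,"ry": 0,"rz": 0,"jaw": 1},
  {"tx": 0,"ty": 0,"tz": 0,"rx": 0,"ry": 0,"rz": 0,"jaw": 1},
])

```text
t: 9.82
position: [0.5072, -0.0237, 0.2906]
eef_rot: [0.13, -0.195, 0.972, 0.026]
force: [-0.1, -0.4, -2.6]
opening: 0.017
grasp_force: 59.3
```

```bash
python3 - <<'E'
from h import *
where(); s,P,Q=tool(); f=P+Q.apply([OFF,0,FOOT]); print(f, proj("side",f),Q.as_matrix().round(3)[:,2])
im=snapshot("side")[:,:,::-1]; cv2.imwrite("pics/side7.png",im)
print("now",[b for b in brass("side",im) if 200<b[1][0]<330 and 100<b[1][1]<260])
im=snapshot("top")[:,:,::-1]; cv2.imwrite("pics/top7.png",im)
# bowl: rim fit from initial top picture
t=cv2.imread("pics/top0.png"); g=cv2.medianBlur(cv2.cvtColor(t,cv2.COLOR_BGR2GRAY),3)[200:300,330:430]
print(cv2.HoughCircles(g,cv2.HOUGH_GRADIENT,1,50,param1=60,param2=15,minRadius=26,maxRadius=34)[0]+[330,200,0])
E
```

```text
foot r 0.0182 lat 0.0003 z 0.1810
tip r 0.0039 lat 0.0003 z 0.1932
9.8167 F [-0.15 -0.42 -2.65] M [-0.073  0.335 -0.014] op 0.01698057737232677
[ 0.53193135 -0.01343753  0.18098346] [279.02221361 178.05298021] [ 0.242  0.101 -0.965]
now [([307, 105, 8, 13, 77], [311.5, 111.3]), ([233, 113, 23, 35, 432], [243.4, 131.6]), ([229, 125, 3, 14, 28], [229.8, 131.6]), ([276, 171, 5, 28, 92], [278.2, 184.9]), ([275, 226, 15, 43, 296], [281.6, 241.8]), ([242, 232, 10, 11, 92], [246.6, 237.2])]
[[379.5        248.5         29.70000076]]
```

The brass mask in the side view has followed the hook up to rows 171–199, so the ring hangs free on edge. Next is the carry to the bowl.

```bash
cat >> h.py <<'E'
B=ray("top",(379.5,248.5),.045)[:2]
E
python3 - <<'E'
from h import *
print(B); s,P,Q=tool()
p,q=foot(.014,.155,pitch=15,c=B); d=p-P; d2=Q.inv().apply(d)/.2
print("total in tool units",d2.round(3), "rot",((Q.inv()*q).as_rotvec()/np.pi).round(4))
E
```

```text
[ 0.47549945 -0.25080681]
total in tool units [ 0.791 -0.987 -0.083] rot [0.     0.0009 0.0001]
```

Call:
move_arm([
  {"tx": 0.015,"ty": -0.019,"tz": -0.002,"rx": 0,"ry": 0,"rz": 0,"jaw": 1},
  {"tx": 0.03,"ty": -0.037,"tz": -0.003,"rx": 0,"ry": 0,"rz": 0,"jaw": 1},
  {"tx": 0.05,"ty": -0.0625,"tz": -0.005,"rx": 0,"ry": 0,"rz": 0,"jaw": 1},
  {"tx": 0.05,"ty": -0.0625,"tz": -0.005,"rx": 0,"ry": 0,"rz": 0,"jaw": 1},
  {"tx": 0.05,"ty": -0.0625,"tz": -0.005,"rx": 0,"ry": 0,"rz": 0,"jaw": 1},
  {"tx": 0.05,"ty": -0.0625,"tz": -0.005,"rx": 0,"ry": 0,"rz": 0,"jaw": 1},
  {"tx": 0.05,"ty": -0.0625,"tz": -0.005,"rx": 0,"ry": 0,"rz": 0,"jaw": 1},
  {"tx": 0.05,"ty": -0.0625,"tz": -0.005,"rx": 0,"ry": 0,"rz": 0,"jaw": 1},
  {"tx": 0.05,"ty": -0.0625,"tz": -0.005,"rx": 0,"ry": 0,"rz": 0,"jaw": 1},
  {"tx": 0.05,"ty": -0.0625,"tz": -0.005,"rx": 0,"ry": 0,"rz": 0,"jaw": 1},
])

```text
t: 10.75
position: [0.4681, -0.1618, 0.2758]
eef_rot: [0.13, -0.195, 0.972, 0.026]
force: [1.0, 0.8, -1.8]
opening: 0.0168
grasp_force: 59.3
```

Call:
move_arm([
  {"tx": 0.05,"ty": -0.0625,"tz": -0.005,"rx": 0,"ry": 0,"rz": 0,"jaw": 1},
  {"tx": 0.05,"ty": -0.0625,"tz": -0.005,"rx": 0,"ry": 0,"rz": 0,"jaw": 1},
  {"tx": 0.05,"ty": -0.0625,"tz": -0.005,"rx": 0,"ry": 0,"rz": 0,"jaw": 1},
  {"tx": 0.05,"ty": -0.0625,"tz": -0.005,"rx": 0,"ry": 0,"rz": 0,"jaw": 1},
  {"tx": 0.05,"ty": -0.0625,"tz": -0.005,"rx": 0,"ry": 0,"rz": 0,"jaw": 1},
  {"tx": 0.05,"ty": -0.0625,"tz": -0.005,"rx": 0,"ry": 0,"rz": 0,"jaw": 1},
  {"tx": 0.03,"ty": -0.037,"tz": -0.003,"rx": 0,"ry": 0,"rz": 0,"jaw": 1},
  {"tx": 0.015,"ty": -0.019,"tz": -0.002,"rx": 0,"ry": 0,"rz": 0,"jaw": 1},
  {"tx": 0,"ty": 0,"tz": 0,"rx": 0,"ry": 0,"rz": 0,"jaw": 1},
  {"tx": 0,"ty": 0,"tz": 0,"rx": 0,"ry": 0,"rz": 0,"jaw": 1},
])

```text
t: 11.58
position: [0.439, -0.2662, 0.2649]
eef_rot: [0.13, -0.195, 0.972, 0.026]
force: [0.1, -0.3, -2.0]
opening: 0.0171
grasp_force: 59.3
```

```bash
cat >> h.py <<'E'
def wb(c=B):
    s,P,Q=tool(); y=np.radians(YAW);u=np.r_[np.cos(y),np.sin(y)]
    for n,v in (("foot",[OFF,0,FOOT]),("tip",[OFF-.017,0,FOOT-.008])):
        q=P+Q.apply(v); print(n,"u %.4f v %.4f z %.4f"%((q[:2]-c)@u,(q[:2]-c)@[-u[1],u[0]],q[2]),"side px",proj("side",q).round(1))
    print(s["t"],"q",s["q"].round(2),"F",s["force"].round(2),"op",s["opening"])
E
python3 - <<'E'
from h import *
wb(); im=snapshot("side")[:,:,::-1]; cv2.imwrite("pics/side8.png",im)
print(brass("side",im))
plan([foot(.014,.085,pitch=12,c=B)],[7],1)
E
```

```text
foot u -0.0127 v -0.0002 z 0.1553 side px [325.3 147.7]
tip u 0.0016 v -0.0002 z 0.1675 side px [320.9 144.3]
11.5833 q [-0.68  0.15 -0.07  1.21  0.23 -1.06] F [ 0.1  -0.29 -2.04] op 0.01714266538636125
[([208, 1, 112, 140, 11262], [266.3, 61.8]), ([233, 113, 23, 35, 432], [243.4, 131.6]), ([229, 125, 3, 14, 28], [229.8, 131.6]), ([519, 135, 35, 16, 403], [535.8, 142.2]), ([321, 141, 7, 26, 76], [324.3, 154.3]), ([103, 170, 105, 133, 4196], [151.9, 231.3]), ([275, 226, 15, 43, 298], [281.6, 241.8]), ([242, 232, 10, 11, 93], [246.5, 237.2]), ([212, 245, 51, 97, 2901], [236.1, 299.9]), ([166, 251, 18, 23, 314], [174.4, 262.6]), ([248, 260, 12, 16, 150], [253.4, 266.7]), ([330, 261, 20, 59, 220], [339.1, 291.4]), ([0, 399, 14, 17, 113], [4.6, 407.3])]
{'tx': 0.01, 'ty': -0.0, 'tz': 0.048, 'rx': -0.0, 'ry': 0.0026, 'rz': 0.0, 'jaw': 1}
{'tx': 0.009, 'ty': -0.0, 'tz': 0.049, 'rx': -0.0, 'ry': 0.0026, 'rz': 0.0, 'jaw': 1}
{'tx': 0.009, 'ty': -0.0, 'tz': 0.049, 'rx': -0.0, 'ry': 0.0026, 'rz': 0.0, 'jaw': 1}
{'tx': 0.009, 'ty': -0.0, 'tz': 0.049, 'rx': -0.0, 'ry': 0.0026, 'rz': 0.0001, 'jaw': 1}
{'tx': 0.008, 'ty': -0.0, 'tz': 0.049, 'rx': -0.0, 'ry': 0.0025, 'rz': 0.0, 'jaw': 1}
{'tx': 0.008, 'ty': -0.0, 'tz': 0.048, 'rx': -0.0001, 'ry': 0.0026, 'rz': 0.0001, 'jaw': 1}
{'tx': 0.007, 'ty': -0.0, 'tz': 0.049, 'rx': 0.0, 'ry': 0.0025, 'rz': 0.0, 'jaw': 1}
end [ 0.4435 -0.2641  0.1959]
```

Call:
move_arm([
  {"tx": 0.005,"ty": 0,"tz": 0.025,"rx": 0,"ry": 0.0013,"rz": 0,"jaw": 1},
  {"tx": 0.009,"ty": 0,"tz": 0.048,"rx": 0,"ry": 0.0026,"rz": 0,"jaw": 1},
  {"tx": 0.009,"ty": 0,"tz": 0.049,"rx": 0,"ry": 0.0026,"rz": 0,"jaw": 1},
  {"tx": 0.009,"ty": 0,"tz": 0.049,"rx": 0,"ry": 0.0026,"rz": 0,"jaw": 1},
  {"tx": 0.009,"ty": 0,"tz": 0.049,"rx": 0,"ry": 0.0026,"rz": 0,"jaw": 1},
  {"tx": 0.008,"ty": 0,"tz": 0.048,"rx": 0,"ry": 0.0026,"rz": 0,"jaw": 1},
  {"tx": 0.007,"ty": 0,"tz": 0.048,"rx": 0,"ry": 0.0026,"rz": 0,"jaw": 1},
  {"tx": 0.004,"ty": 0,"tz": 0.025,"rx": 0,"ry": 0.0013,"rz": 0,"jaw": 1},
  {"tx": 0,"ty": 0,"tz": 0,"rx": 0,"ry": 0,"rz": 0,"jaw": 1},
  {"tx": 0,"ty": 0,"tz": 0,"rx": 0,"ry": 0,"rz": 0,"jaw": 1},
])

```text
t: 12.47
position: [0.4435, -0.2644, 0.1955]
eef_rot: [0.102, -0.196, 0.975, 0.02]
force: [0.2, 0.4, -1.1]
opening: 0.0171
grasp_force: 59.3
```

```bash
python3 - <<'E'
from h import *
wb(); im=snapshot("side")[:,:,::-1]; cv2.imwrite("pics/side9.png",im)
print([b for b in brass("side",im) if 290<b[1][0]<350 and 120<b[1][1]<220])
e=plan([foot(.010,.070,pitch=5,c=B)],[5],1)
e=plan([foot(-.010,.060,pitch=-10,c=B)],[5],1,e)
E
```

```text
foot u -0.0142 v -0.0002 z 0.0846 side px [324.6 167.6]
tip u 0.0007 v -0.0002 z 0.0959 side px [320.  164.7]
12.4667 q [-0.64  0.22 -0.17  1.08  0.18 -1.03] F [ 0.19  0.41 -1.1 ] op 0.017114109278151043
[([321, 161, 6, 24, 76], [323.6, 173.0])]
{'tx': -0.015, 'ty': 0.001, 'tz': 0.017, 'rx': -0.0001, 'ry': 0.0078, 'rz': 0.0, 'jaw': 1}
{'tx': -0.015, 'ty': 0.0, 'tz': 0.016, 'rx': -0.0001, 'ry': 0.0077, 'rz': 0.0001, 'jaw': 1}
{'tx': -0.015, 'ty': 0.001, 'tz': 0.016, 'rx': -0.0001, 'ry': 0.0078, 'rz': 0.0, 'jaw': 1}
{'tx': -0.016, 'ty': 0.0, 'tz': 0.016, 'rx': -0.0, 'ry': 0.0077, 'rz': 0.0001, 'jaw': 1}
{'tx': -0.016, 'ty': 0.001, 'tz': 0.016, 'rx': -0.0001, 'ry': 0.0078, 'rz': 0.0, 'jaw': 1}
end [ 0.4599 -0.2573  0.1826]
{'tx': -0.048, 'ty': -0.0, 'tz': 0.016, 'rx': 0.0, 'ry': 0.0167, 'rz': 0.0, 'jaw': 1}
{'tx': -0.049, 'ty': -0.0, 'tz': 0.014, 'rx': 0.0, 'ry': 0.0166, 'rz': 0.0, 'jaw': 1}
{'tx': -0.049, 'ty': -0.0, 'tz': 0.011, 'rx': 0.0, 'ry': 0.0167, 'rz': 0.0, 'jaw': 1}
{'tx': -0.05, 'ty': -0.0, 'tz': 0.009, 'rx': 0.0, 'ry': 0.0166, 'rz': 0.0, 'jaw': 1}
{'tx': -0.051, 'ty': -0.0, 'tz': 0.005, 'rx': 0.0, 'ry': 0.0167, 'rz': 0.0, 'jaw': 1}
end [ 0.5055 -0.2382  0.1707]
```

Call:
move_arm([
  {"tx": -0.015,"ty": 0,"tz": 0.017,"rx": 0,"ry": 0.0078,"rz": 0,"jaw": 1},
  {"tx": -0.015,"ty": 0,"tz": 0.016,"rx": 0,"ry": 0.0078,"rz": 0,"jaw": 1},
  {"tx": -0.015,"ty": 0,"tz": 0.016,"rx": 0,"ry": 0.0078,"rz": 0,"jaw": 1},
  {"tx": -0.016,"ty": 0,"tz": 0.016,"rx": 0,"ry": 0.0078,"rz": 0,"jaw": 1},
  {"tx": -0.016,"ty": 0,"tz": 0.016,"rx": 0,"ry": 0.0078,"rz": 0,"jaw": 1},
  {"tx": -0.048,"ty": 0,"tz": 0.016,"rx": 0,"ry": 0.0167,"rz": 0,"jaw": 1},
  {"tx": -0.049,"ty": 0,"tz": 0.014,"rx": 0,"ry": 0.0167,"rz": 0,"jaw": 1},
  {"tx": -0.049,"ty": 0,"tz": 0.011,"rx": 0,"ry": 0.0167,"rz": 0,"jaw": 1},
  {"tx": -0.05,"ty": 0,"tz": 0.009,"rx": 0,"ry": 0.0167,"rz": 0,"jaw": 1},
  {"tx": -0.051,"ty": 0,"tz": 0.005,"rx": 0,"ry": 0.0167,"rz": 0,"jaw": 1},
])

```text
t: 13.35
position: [0.5067, -0.2381, 0.1703]
eef_rot: [-0.087, -0.197, 0.976, -0.019]
force: [0.2, -0.6, -0.4]
opening: 0.0174
grasp_force: 59.4
```

```bash
python3 - <<'E'
from h import *
im=snapshot("side")[:,:,::-1]; cv2.imwrite("pics/side10.png",im); wb()
print([b for b in brass("side",im) if 290<b[1][0]<350 and 120<b[1][1]<220])
e=plan([foot(-.022,.047,pitch=-25,c=B)],[7],1)
e=plan([foot(.008,.047,pitch=-25,c=B)],[6],1,e)
E
```

```text
foot u 0.0138 v 0.0003 z 0.0579 side px [315.3 175.3]
tip u 0.0319 v 0.0004 z 0.0628 side px [309.7 174.3]
13.4 q [-0.37  0.5   0.18  1.38 -0.12 -0.76] F [ 4.59 -0.33 -1.41] op 0.01737760041642924
[([304, 176, 18, 15, 52], [313.7, 181.8]), ([298, 178, 8, 10, 29], [300.6, 182.1])]
{'tx': -0.028, 'ty': -0.0, 'tz': 0.01, 'rx': -0.0001, 'ry': 0.0117, 'rz': 0.0002, 'jaw': 1}
{'tx': -0.028, 'ty': -0.0, 'tz': 0.009, 'rx': -0.0001, 'ry': 0.0117, 'rz': 0.0002, 'jaw': 1}
{'tx': -0.028, 'ty': -0.001, 'tz': 0.008, 'rx': -0.0, 'ry': 0.0116, 'rz': 0.0002, 'jaw': 1}
{'tx': -0.028, 'ty': -0.0, 'tz': 0.007, 'rx': -0.0001, 'ry': 0.0117, 'rz': 0.0002, 'jaw': 1}
{'tx': -0.029, 'ty': -0.001, 'tz': 0.005, 'rx': -0.0, 'ry': 0.0116, 'rz': 0.0002, 'jaw': 1}
{'tx': -0.029, 'ty': -0.0, 'tz': 0.004, 'rx': -0.0001, 'ry': 0.0117, 'rz': 0.0002, 'jaw': 1}
{'tx': -0.029, 'ty': -0.001, 'tz': 0.004, 'rx': -0.0, 'ry': 0.0116, 'rz': 0.0001, 'jaw': 1}
end [ 0.5423 -0.223   0.148 ]
{'tx': 0.023, 'ty': 0.0, 'tz': 0.011, 'rx': -0.0, 'ry': 0.0, 'rz': 0.0, 'jaw': 1}
{'tx': 0.023, 'ty': 0.0, 'tz': 0.01, 'rx': -0.0, 'ry': 0.0, 'rz': 0.0, 'jaw': 1}
{'tx': 0.023, 'ty': 0.0, 'tz': 0.011, 'rx': -0.0, 'ry': 0.0, 'rz': 0.0, 'jaw': 1}
{'tx': 0.022, 'ty': 0.0, 'tz': 0.01, 'rx': -0.0, 'ry': 0.0, 'rz': 0.0, 'jaw': 1}
{'tx': 0.023, 'ty': 0.0, 'tz': 0.011, 'rx': -0.0, 'ry': 0.0, 'rz': 0.0, 'jaw': 1}
{'tx': 0.022, 'ty': 0.0, 'tz': 0.01, 'rx': -0.0, 'ry': 0.0, 'rz': 0.0, 'jaw': 1}
end [ 0.5146 -0.2345  0.148 ]
```

```bash
cat >> h.py <<'E'
def asc(img,x0,x1,y0,y1):
    h=cv2.cvtColor(np.ascontiguousarray(img),cv2.COLOR_BGR2HSV)
    for y in range(y0,y1): print(y,"".join("o" if 8<=p[0]<=32 and p[1]>70 and p[2]>50 else "#" if p[2]<60 else "." if p[2]<110 else "-" if p[2]<150 else " " for p in h[y,x0:x1]))
E
python3 - <<'E'
from h import *
im=snapshot("side")[:,:,::-1]; wb(); asc(im,285,345,155,200)
E
```

```text
foot u 0.0128 v 0.0003 z 0.0579 side px [315.7 175.3]
tip u 0.0309 v 0.0004 z 0.0628 side px [310.  174.2]
13.45 q [-0.37  0.5   0.18  1.38 -0.12 -0.76] F [ 0.    0.31 -1.22] op 0.01705395183393872
155                      -.........-                           -
156                       --.....-                          -  -
157                         -  .-                           --  
158                            .--                         -    
159                            ---                              
160                            ..-                        --    
161                            -.-                              
162                             .-                              
163                             --                       -      
164                             ---                   -         
165                             --------                        
166                             ..------                        
167                     -  --- --.--- ----------                
168                     ---------.- ---------------      
[... 1304 characters left out ...]
   
189       -        -..##...-  --      ooo      --- -..#.-       
190                 --.##......-- -ooooo----   --...##.-        
191                   -..##........o..............#...-         
192                     -.......................##..--         -
193                       --..#...................--    -       
194                         --........#........---     -        
195                           ----..........----                
196                               ------- --                    
197                                           -                 
198                                          -                  
199                                          -
```

The mask shows the ring already off the toe tip and down in the bowl, leaning on its far wall; the toe is just above it. I'll withdraw the toe backward and then look again.

Call:
move_arm([
  {"tx": 0.01,"ty": 0,"tz": 0.0018,"rx": 0,"ry": 0,"rz": 0,"jaw": 1},
  {"tx": 0.02,"ty": 0,"tz": 0.0035,"rx": 0,"ry": 0,"rz": 0,"jaw": 1},
  {"tx": 0.02,"ty": 0,"tz": 0.0035,"rx": 0,"ry": 0,"rz": 0,"jaw": 1},
  {"tx": 0.02,"ty": 0,"tz": 0.0035,"rx": 0,"ry": 0,"rz": 0,"jaw": 1},
  {"tx": 0.02,"ty": 0,"tz": 0.0035,"rx": 0,"ry": 0,"rz": 0,"jaw": 1},
  {"tx": 0.02,"ty": 0,"tz": 0.0035,"rx": 0,"ry": 0,"rz": 0,"jaw": 1},
  {"tx": 0.02,"ty": 0,"tz": 0.0035,"rx": 0,"ry": 0,"rz": 0,"jaw": 1},
  {"tx": 0.02,"ty": 0,"tz": 0.0035,"rx": 0,"ry": 0,"rz": 0,"jaw": 1},
  {"tx": 0.01,"ty": 0,"tz": 0.0018,"rx": 0,"ry": 0,"rz": 0,"jaw": 1},
  {"tx": 0,"ty": 0,"tz": 0,"rx": 0,"ry": 0,"rz": 0,"jaw": 1},
])

```text
t: 14.28
position: [0.4749, -0.2515, 0.1706]
eef_rot: [-0.086, -0.196, 0.977, -0.018]
force: [-0.3, 0.3, 0.1]
opening: 0.0173
grasp_force: 59.4
```

```bash
python3 - <<'E'
from h import *
im=snapshot("side")[:,:,::-1]; wb(); asc(im,285,345,160,198)
e=plan([foot(.018,.17,pitch=0,c=B)],[8],1)
E
```

```text
foot u -0.0230 v -0.0005 z 0.0600 side px [326.9 174.1]
tip u -0.0049 v -0.0005 z 0.0649 side px [321.3 173. ]
14.3333 q [-0.42  0.45  0.1   1.34 -0.13 -0.81] F [ 0.46 -0.25 -1.05] op 0.01747338843362153
160                                        -.-            -     
161                                         .-            -     
162                                         --                  
163                                         .--          -      
164                                         ---                 
165                               ------    ---                 
166                         -     ------    -.-                 
167                     -   --------- -------.-                 
168                     --------------  -----.-----             
169                   ----------- - -- ------.-------           
170                 ---------  --   --- --------------          
171               --------- -           --  -.----------        
172             - ---------             -   -..----------       
173              ----------             -----------
[... 1608 characters left out ...]
067, 'rx': -0.0, 'ry': -0.007, 'rz': -0.0, 'jaw': 1}
{'tx': 0.02, 'ty': 0.0, 'tz': -0.068, 'rx': -0.0, 'ry': -0.007, 'rz': -0.0, 'jaw': 1}
{'tx': 0.018, 'ty': 0.0, 'tz': -0.068, 'rx': -0.0, 'ry': -0.007, 'rz': -0.0, 'jaw': 1}
{'tx': 0.017, 'ty': 0.0, 'tz': -0.069, 'rx': -0.0001, 'ry': -0.007, 'rz': -0.0, 'jaw': 1}
{'tx': 0.015, 'ty': 0.0, 'tz': -0.069, 'rx': -0.0, 'ry': -0.007, 'rz': -0.0, 'jaw': 1}
{'tx': 0.014, 'ty': 0.001, 'tz': -0.07, 'rx': -0.0001, 'ry': -0.007, 'rz': -0.0, 'jaw': 1}
{'tx': 0.012, 'ty': 0.0, 'tz': -0.07, 'rx': -0.0, 'ry': -0.007, 'rz': -0.0, 'jaw': 1}
{'tx': 0.011, 'ty': 0.001, 'tz': -0.07, 'rx': -0.0001, 'ry': -0.007, 'rz': -0.0, 'jaw': 1}
end [ 0.4616 -0.2565  0.2829]
```

Call:
move_arm([
  {"tx": 0.01,"ty": 0,"tz": -0.03,"rx": 0,"ry": -0.003,"rz": 0,"jaw": 1},
  {"tx": 0.02,"ty": 0,"tz": -0.068,"rx": 0,"ry": -0.007,"rz": 0,"jaw": 1},
  {"tx": 0.018,"ty": 0,"tz": -0.068,"rx": 0,"ry": -0.007,"rz": 0,"jaw": 1},
  {"tx": 0.017,"ty": 0,"tz": -0.069,"rx": 0,"ry": -0.007,"rz": 0,"jaw": 1},
  {"tx": 0.015,"ty": 0,"tz": -0.069,"rx": 0,"ry": -0.007,"rz": 0,"jaw": 1},
  {"tx": 0.014,"ty": 0,"tz": -0.07,"rx": 0,"ry": -0.007,"rz": 0,"jaw": 1},
  {"tx": 0.012,"ty": 0,"tz": -0.07,"rx": 0,"ry": -0.007,"rz": 0,"jaw": 1},
  {"tx": 0.011,"ty": 0,"tz": -0.07,"rx": 0,"ry": -0.007,"rz": 0,"jaw": 1},
  {"tx": 0.01,"ty": 0,"tz": -0.03,"rx": 0,"ry": -0.004,"rz": 0,"jaw": 1},
  {"tx": 0,"ty": 0,"tz": 0,"rx": 0,"ry": 0,"rz": 0,"jaw": 1},
])

```text
t: 15.17
position: [0.4621, -0.2576, 0.2839]
eef_rot: [0.002, -0.196, 0.981, -0.002]
force: [-0.6, 0.4, -0.2]
opening: 0.0178
grasp_force: 59.4
```

```bash
python3 - <<'E'
from h import *
wb(); s,P,Q=tool(); print(P,Q.as_matrix().round(3)); im=snapshot("top")[:,:,::-1]; cv2.imwrite("pics/top12.png",im)
cv2.imwrite("pics/side12.png",snapshot("side")[:,:,::-1]); cv2.imwrite("pics/wrist12.png",snapshot("wrist")[:,:,::-1])
import pickle; pickle.dump(calibration("wrist"),open("w12.pkl","wb"))
asc(im,345,415,212,285); print(proj("top",(*B,.045)))
asc(cv2.imread("pics/side12.png"),295,345,174,196)
E
```

```text
foot u -0.0175 v -0.0016 z 0.1711 side px [327.1 142.7]
tip u -0.0005 v -0.0016 z 0.1792 side px [321.7 140.6]
15.1667 q [-0.51  0.28  0.17  1.45 -0.   -0.9 ] F [-0.56  0.4  -0.17] op 0.01775131185091329
[ 0.46214394 -0.25761173  0.28391213] [[-0.923 -0.385  0.005]
 [-0.385  0.923 -0.003]
 [-0.003 -0.004 -1.   ]]
212 ----------------------------------------------------------------------
213 ----------------------------------------------------------------------
214 ----------------------------------------------------------------------
215 ----------------------------------------------------------------------
216 ----------------------------------------------------------------------
217 ----------------------------------------------------------------------
218 ---------------------------............-------------------------------
219 ------------------------...................---------------------------
220 ---------------------................--....---------------------------
221 -------------------........o........----------------------------------
222 -----------------.....ooooooo-.
[... 5205 characters left out ...]
--ooo------    ----ooo  ---       --------.--   
184   -.-ooo-- --------- -ooo -----   ---------..-    
185    ..-ooo-----------  -ooo   ---   ----------     
186    -...ooo-- --- - -   -oo     --  --------.-  -  
187     -.#.-oo ---        -ooo     ----------..-     
188      -....- o-  -      -ooo     --------...-     -
189      -..##...-  --      ooo      --- -..#.-      -
190       --.##......-- --oooo----   --...##.-        
191         -...........................#...-         
192          --.......................#...--          
193              -..##..................-             
194               --.................---             -
195                 ----..........----       -
```

From the top view the ring is inside the bowl but about 33 mm off centre, tilted on the wall. I'll put the hook's foot inside the ring and draw it gently towards the middle, so it lies flat.

```bash
python3 - <<'E'
from h import *
y=np.radians(YAW);u=np.r_[np.cos(y),np.sin(y)];v=np.array([-u[1],u[0]])
f=lambda px,z:[((ray("top",px,z)[:2]-B)@w).round(4) for w in (u,v)]
print("low inner",f((376.5,248.5),.008),"low outer",f((378,252),.006),"high outer",f((367,222),.042), "ring c",f((372.5,237.5),.022),"left",f((357,240),.02),"right",f((388.5,236),.02))
e=plan([foot(-.014,.060,c=B)],[8],1)
e=plan([foot(-.014,.009,c=B)],[6],1,e)
e=plan([foot(.012,.009,c=B)],[8],1,e)
E
```

```text
low inner [np.float64(0.0023), np.float64(-0.0023)] low outer [np.float64(-0.007), np.float64(-0.0025)] high outer [np.float64(0.0694), np.float64(0.0001)] ring c [np.float64(0.0305), np.float64(-0.0012)] left [np.float64(0.0398), np.float64(0.0357)] right [np.float64(0.0186), np.float64(-0.0393)]
{'tx': -0.02, 'ty': -0.0, 'tz': 0.067, 'rx': 0.0, 'ry': -0.0, 'rz': 0.0, 'jaw': 1}
{'tx': -0.02, 'ty': -0.0, 'tz': 0.067, 'rx': 0.0, 'ry': -0.0, 'rz': 0.0, 'jaw': 1}
{'tx': -0.02, 'ty': -0.0, 'tz': 0.067, 'rx': 0.0, 'ry': -0.0001, 'rz': 0.0, 'jaw': 1}
{'tx': -0.02, 'ty': -0.0, 'tz': 0.068, 'rx': 0.0, 'ry': -0.0, 'rz': 0.0, 'jaw': 1}
{'tx': -0.02, 'ty': -0.0, 'tz': 0.067, 'rx': 0.0, 'ry': -0.0001, 'rz': 0.0, 'jaw': 1}
{'tx': -0.02, 'ty': -0.0, 'tz': 0.068, 'rx': 0.0, 'ry': -0.0, 'rz': 0.0, 'jaw': 1}
{'tx': -0.019, 'ty': -0.0, 'tz': 0.067, 'rx': 0.0, 'ry': -0.0001, 'rz': 0.0001, 'jaw': 1}
{'tx': -0.02, 'ty': -0.0, 'tz': 0.068, 'rx': 0.0001, 'ry': -0.0, 'rz': 0.0, 'jaw': 1}
end [ 0.4911 -0.2442  0.1727]
{'tx': 0.0, 'ty': -0.0, 'tz': 0.042, 'rx': -0.0, 'ry': -0.0, 'rz': 0.0, 'jaw': 1}
{'tx': 0.
[... 424 characters left out ...]
.1217]
{'tx': 0.016, 'ty': -0.0, 'tz': -0.0, 'rx': -0.0, 'ry': -0.0, 'rz': 0.0, 'jaw': 1}
{'tx': 0.016, 'ty': -0.0, 'tz': -0.0, 'rx': -0.0, 'ry': -0.0, 'rz': 0.0, 'jaw': 1}
{'tx': 0.016, 'ty': -0.0, 'tz': -0.0, 'rx': -0.0, 'ry': -0.0, 'rz': 0.0, 'jaw': 1}
{'tx': 0.016, 'ty': -0.0, 'tz': -0.0, 'rx': -0.0, 'ry': -0.0, 'rz': 0.0, 'jaw': 1}
{'tx': 0.017, 'ty': -0.0, 'tz': -0.0, 'rx': -0.0, 'ry': -0.0, 'rz': 0.0, 'jaw': 1}
{'tx': 0.016, 'ty': -0.0, 'tz': -0.0, 'rx': -0.0, 'ry': -0.0, 'rz': 0.0, 'jaw': 1}
{'tx': 0.017, 'ty': -0.0, 'tz': -0.0, 'rx': -0.0, 'ry': -0.0, 'rz': 0.0, 'jaw': 1}
{'tx': 0.016, 'ty': -0.0, 'tz': -0.0, 'rx': -0.0, 'ry': -0.0, 'rz': 0.0, 'jaw': 1}
end [ 0.4671 -0.2543  0.1217]
```

Call:
move_arm([
  {"tx": -0.02,"ty": 0,"tz": 0.04,"rx": 0,"ry": 0,"rz": 0,"jaw": 1},
  {"tx": -0.02,"ty": 0,"tz": 0.067,"rx": 0,"ry": 0,"rz": 0,"jaw": 1},
  {"tx": -0.02,"ty": 0,"tz": 0.067,"rx": 0,"ry": 0,"rz": 0,"jaw": 1},
  {"tx": -0.02,"ty": 0,"tz": 0.067,"rx": 0,"ry": 0,"rz": 0,"jaw": 1},
  {"tx": -0.02,"ty": 0,"tz": 0.067,"rx": 0,"ry": 0,"rz": 0,"jaw": 1},
  {"tx": -0.02,"ty": 0,"tz": 0.067,"rx": 0,"ry": 0,"rz": 0,"jaw": 1},
  {"tx": -0.02,"ty": 0,"tz": 0.067,"rx": 0,"ry": 0,"rz": 0,"jaw": 1},
  {"tx": -0.02,"ty": 0,"tz": 0.067,"rx": 0,"ry": 0,"rz": 0,"jaw": 1},
  {"tx": 0,"ty": 0,"tz": 0.03,"rx": 0,"ry": 0,"rz": 0,"jaw": 1},
  {"tx": 0,"ty": 0,"tz": 0,"rx": 0,"ry": 0,"rz": 0,"jaw": 1},
])

```text
t: 16.15
position: [0.4903, -0.2432, 0.1702]
eef_rot: [-0.003, -0.197, 0.98, 0.001]
force: [-0.5, -0.1, -0.8]
opening: 0.0171
grasp_force: 59.4
```

Call:
move_arm([
  {"tx": 0,"ty": 0,"tz": 0.04,"rx": 0,"ry": 0,"rz": 0,"jaw": 1},
  {"tx": 0,"ty": 0,"tz": 0.043,"rx": 0,"ry": 0,"rz": 0,"jaw": 1},
  {"tx": 0,"ty": 0,"tz": 0.043,"rx": 0,"ry": 0,"rz": 0,"jaw": 1},
  {"tx": 0,"ty": 0,"tz": 0.043,"rx": 0,"ry": 0,"rz": 0,"jaw": 1},
  {"tx": 0,"ty": 0,"tz": 0.04,"rx": 0,"ry": 0,"rz": 0,"jaw": 1},
  {"tx": 0,"ty": 0,"tz": 0.02,"rx": 0,"ry": 0,"rz": 0,"jaw": 1},
  {"tx": 0,"ty": 0,"tz": 0.01,"rx": 0,"ry": 0,"rz": 0,"jaw": 1},
  {"tx": 0,"ty": 0,"tz": 0,"rx": 0,"ry": 0,"rz": 0,"jaw": 1},
  {"tx": 0,"ty": 0,"tz": 0,"rx": 0,"ry": 0,"rz": 0,"jaw": 1},
  {"tx": 0,"ty": 0,"tz": 0,"rx": 0,"ry": 0,"rz": 0,"jaw": 1},
])

```text
t: 16.98
position: [0.4921, -0.2447, 0.1262]
eef_rot: [0.0, -0.197, 0.98, -0.001]
force: [0.0, 0.6, -0.5]
opening: 0.017
grasp_force: 59.4
```

```bash
python3 - <<'E'
from h import *
wb(); im=snapshot("side")[:,:,::-1]; asc(im,295,345,174,196)
E
```

```text
foot u 0.0148 v -0.0009 z 0.0134 side px [314.4 186.8]
tip u 0.0318 v -0.0009 z 0.0214 side px [309.2 185. ]
16.9833 q [-0.46  0.41 -0.07  1.09 -0.   -0.86] F [ 0.01  0.62 -0.5 ] op 0.01698534245113699
174  -----------       ---         --------------     
175   -------  --      ---        ----------------    
176  -------oooooo     ---        ----------------    
177  -------ooooooooo  ---       -- ---------------   
178  ---oo----ooooooooo---          ---------------   
179  -.ooooo-------ooooo--          -------------..   
180   -oooo-----   --ooo--             ----------..   
181   -oooo----      --o-oo            ----------.-   
182   -oooo----        .-ooo            ---------.-   
183   --ooo-----     --.-ooo ----       --------.--   
184   -.-ooo-- --   ------ooo  ----   ---------..-    
185    ..-ooo-  ---.-  ----ooo   ---   ----------     
186    -...ooo    -------  -oo     --  --------.-     
187     -.#.-oo ---  ----  -ooo     ----------..-     
188      -....- o-  -      -ooo     --------...-      
189      -..##...-  -       ooo      --- -..#.-       
190       --.##......-- - oooo----   --...#..-        
191         -...........................##..-         
192           -.......................##..--          
193             --..#...................-     -       
194               --..........#......---              
195                 ----..........---
```

Call:
move_arm([
  {"tx": 0,"ty": 0,"tz": 0.012,"rx": 0,"ry": 0,"rz": 0,"jaw": 1},
  {"tx": 0,"ty": 0,"tz": 0.012,"rx": 0,"ry": 0,"rz": 0,"jaw": 1},
  {"tx": 0.02,"ty": 0,"tz": 0,"rx": 0,"ry": 0,"rz": 0,"jaw": 1},
  {"tx": 0.025,"ty": 0,"tz": 0,"rx": 0,"ry": 0,"rz": 0,"jaw": 1},
  {"tx": 0.025,"ty": 0,"tz": 0,"rx": 0,"ry": 0,"rz": 0,"jaw": 1},
  {"tx": 0.025,"ty": 0,"tz": 0,"rx": 0,"ry": 0,"rz": 0,"jaw": 1},
  {"tx": 0.025,"ty": 0,"tz": 0,"rx": 0,"ry": 0,"rz": 0,"jaw": 1},
  {"tx": 0.025,"ty": 0,"tz": 0,"rx": 0,"ry": 0,"rz": 0,"jaw": 1},
  {"tx": 0.02,"ty": 0,"tz": 0,"rx": 0,"ry": 0,"rz": 0,"jaw": 1},
  {"tx": 0,"ty": 0,"tz": 0,"rx": 0,"ry": 0,"rz": 0,"jaw": 1},
])

```text
t: 17.87
position: [0.4619, -0.2575, 0.1218]
eef_rot: [0.002, -0.197, 0.98, -0.001]
force: [2.6, 1.3, 1.9]
opening: 0.0171
grasp_force: 59.6
```

```bash
python3 - <<'E'
from h import *
wb(); im=snapshot("side")[:,:,::-1]; asc(im,295,345,164,196)
E
```

```text
foot u -0.0177 v -0.0012 z 0.0090 side px [324.3 187.4]
tip u -0.0007 v -0.0012 z 0.0170 side px [319.2 185.6]
17.8667 q [-0.51  0.38 -0.13  1.06  0.   -0.91] F [2.6  1.25 1.87] op 0.017142243918266277
164                          -...------..             
165                     -----....------..-            
166               -     ------...........             
167           -   ------ --   -..........             
168           ---------   --  ---......-- -           
169         -----------         --.-------- -         
170       ---------         -----------------         
171     -----------           -  -------------        
172     ---------  -             --------------       
173    ----------                -.--------------     
174   ----------                 ----------------     
175   ----------                 -----------------    
176  ----------- -               ------------------   
177  -----------                 ------------------   
178  -----------                 --- -------------.   
179 ----------    -              ---  ------------.   
180   --------  -oooooooooooo    ---   ----------..   
181   --------- -oooooooooooooo  ---    ---------.-   
182   ---------  -oo------ooooooo---    ---------.--- 
183   --.----oo-  --  --- ---oooo---     -------.---  
184   ------oooo    ----    ----o.-o     -------.--   
185    -.---oooo-----       -   ---o   --------.-     
186     ...--ooo  --  -      -.- --oo  --------.-     
187     -.#.--ooo---          -----ooo ------ ..-     
188      -.#... oo  -            --ooo----- -..-      
189      --.##..--  --            ooo-----....-       
190        -.##......-- - -------ooo --...#..--       
191         -............................#..-         
192           --......................#....-          
193             --..#..............#.#..-             
194               --..................-               
195                 - --..........----
```

Call:
move_arm([
  {"tx": -0.02,"ty": 0,"tz": 0,"rx": 0,"ry": 0,"rz": 0,"jaw": 1},
  {"tx": 0,"ty": 0,"tz": -0.03,"rx": 0,"ry": 0,"rz": 0,"jaw": 1},
  {"tx": 0,"ty": 0,"tz": -0.08,"rx": 0,"ry": 0,"rz": 0,"jaw": 1},
  {"tx": 0,"ty": 0,"tz": -0.12,"rx": 0,"ry": 0,"rz": 0,"jaw": 1},
  {"tx": 0,"ty": 0,"tz": -0.14,"rx": 0,"ry": 0,"rz": 0,"jaw": 1},
  {"tx": 0,"ty": 0,"tz": -0.14,"rx": 0,"ry": 0,"rz": 0,"jaw": 1},
  {"tx": 0,"ty": 0,"tz": -0.14,"rx": 0,"ry": 0,"rz": 0,"jaw": 1},
  {"tx": 0,"ty": 0,"tz": -0.14,"rx": 0,"ry": 0,"rz": 0,"jaw": 1},
  {"tx": 0,"ty": 0,"tz": -0.1,"rx": 0,"ry": 0,"rz": 0,"jaw": 1},
  {"tx": 0,"ty": 0,"tz": -0.02,"rx": 0,"ry": 0,"rz": 0,"jaw": 1},
])

```text
t: 18.75
position: [0.4659, -0.2562, 0.307]
eef_rot: [0.002, -0.197, 0.98, -0.003]
force: [0.7, -0.2, -0.2]
opening: 0.0173
grasp_force: 59.5
```

```bash
python3 - <<'E'
from h import *
t=snapshot("top")[:,:,::-1]; cv2.imwrite("pics/top14.png",t); wb()
print([b for b in brass("top",t) if 340<b[1][0]<420 and 205<b[1][1]<290])
asc(t,345,415,215,282)
# rack hang pose
r=np.radians(14.85); ux=np.r_[np.cos(r),np.sin(r)]; H=np.r_[.5122,.1838]+.032*ux+.033*np.r_[-ux[1],ux[0]]; print("slot hang est",H)
Q2=pose(12); T=lambda z,p:np.r_[p,z+.0328]-Q2.apply([OFF,0,0])*[1,1,0]
e=plan([(T(.29,(.5335,.2244)),Q2)],[14],1)
E
```

```text
foot u -0.0138 v -0.0017 z 0.1928 side px [326.3 136.3]
tip u 0.0032 v -0.0016 z 0.2008 side px [320.8 134.2]
18.8 q [-0.5   0.28  0.23  1.51 -0.   -0.9 ] F [-0.41 -0.9  -0.48] op 0.017380946194547147
[([357, 230, 33, 32, 288], [373.2, 246.4])]
215 ----------------------------------------------------------------------
216 ----------------------------------------------------------------------
217 ----------------------------------------------------------------------
218 ---------------------------...........--------------------------------
219 ------------------------..................----------------------------
220 ---------------------.......................--------------------------
221 -------------------.................----------------------------------
222 ------------------.................-----------------------------------
223 ----------------..............----------------------------------------
224 ---------------...............----------------------------------------
225 --------------..............------------------------------------------
226 -------------.............
[... 4843 characters left out ...]
 0.0043, 'jaw': 1}
{'tx': -0.075, 'ty': 0.157, 'tz': -0.006, 'rx': -0.0001, 'ry': 0.0001, 'rz': 0.0042, 'jaw': 1}
{'tx': -0.073, 'ty': 0.158, 'tz': -0.006, 'rx': -0.0001, 'ry': 0.0, 'rz': 0.0043, 'jaw': 1}
{'tx': -0.071, 'ty': 0.158, 'tz': -0.006, 'rx': -0.0001, 'ry': 0.0001, 'rz': 0.0042, 'jaw': 1}
{'tx': -0.069, 'ty': 0.159, 'tz': -0.007, 'rx': -0.0001, 'ry': 0.0, 'rz': 0.0043, 'jaw': 1}
{'tx': -0.067, 'ty': 0.16, 'tz': -0.006, 'rx': -0.0001, 'ry': 0.0001, 'rz': 0.0042, 'jaw': 1}
{'tx': -0.065, 'ty': 0.162, 'tz': -0.006, 'rx': -0.0002, 'ry': 0.0, 'rz': 0.0043, 'jaw': 1}
{'tx': -0.063, 'ty': 0.162, 'tz': -0.007, 'rx': -0.0001, 'ry': 0.0001, 'rz': 0.0042, 'jaw': 1}
end [0.5363 0.225  0.3228]
```

The ring now lies flat in the bowl, about 15 mm off centre, and the bowl hasn't moved. Next I return the pick to the rack.

Call:
move_arm([
  {"tx": -0.045,"ty": 0.075,"tz": -0.007,"rx": 0,"ry": 0,"rz": 0.0043,"jaw": 1},
  {"tx": -0.09,"ty": 0.15,"tz": -0.007,"rx": 0,"ry": 0,"rz": 0.0043,"jaw": 1},
  {"tx": -0.086,"ty": 0.151,"tz": -0.007,"rx": 0,"ry": 0,"rz": 0.0043,"jaw": 1},
  {"tx": -0.083,"ty": 0.152,"tz": -0.007,"rx": 0,"ry": 0,"rz": 0.0043,"jaw": 1},
  {"tx": -0.082,"ty": 0.153,"tz": -0.007,"rx": 0,"ry": 0,"rz": 0.0043,"jaw": 1},
  {"tx": -0.079,"ty": 0.154,"tz": -0.006,"rx": 0,"ry": 0,"rz": 0.0043,"jaw": 1},
  {"tx": -0.077,"ty": 0.155,"tz": -0.007,"rx": 0,"ry": 0,"rz": 0.0043,"jaw": 1},
  {"tx": -0.075,"ty": 0.157,"tz": -0.006,"rx": 0,"ry": 0,"rz": 0.0043,"jaw": 1},
  {"tx": -0.073,"ty": 0.158,"tz": -0.006,"rx": 0,"ry": 0,"rz": 0.0043,"jaw": 1},
  {"tx": -0.071,"ty": 0.158,"tz": -0.006,"rx": 0,"ry": 0,"rz": 0.0043,"jaw": 1},
])

```text
t: 19.63
position: [0.5122, 0.0725, 0.3136]
eef_rot: [-0.002, -0.13, 0.991, -0.001]
force: [1.3, -0.2, -0.1]
opening: 0.0172
grasp_force: 59.4
```

Call:
move_arm([
  {"tx": -0.069,"ty": 0.159,"tz": -0.006,"rx": 0,"ry": 0,"rz": 0.0043,"jaw": 1},
  {"tx": -0.067,"ty": 0.16,"tz": -0.006,"rx": 0,"ry": 0,"rz": 0.0043,"jaw": 1},
  {"tx": -0.065,"ty": 0.162,"tz": -0.006,"rx": 0,"ry": 0,"rz": 0.0043,"jaw": 1},
  {"tx": -0.063,"ty": 0.15,"tz": -0.006,"rx": 0,"ry": 0,"rz": 0.0043,"jaw": 1},
  {"tx": -0.035,"ty": 0.07,"tz": 0,"rx": 0,"ry": 0,"rz": 0,"jaw": 1},
  {"tx": -0.01,"ty": 0.02,"tz": 0,"rx": 0,"ry": 0,"rz": 0,"jaw": 1},
  {"tx": 0,"ty": 0,"tz": 0,"rx": 0,"ry": 0,"rz": 0,"jaw": 1},
  {"tx": 0,"ty": 0,"tz": 0,"rx": 0,"ry": 0,"rz": 0,"jaw": 1},
  {"tx": 0,"ty": 0,"tz": 0,"rx": 0,"ry": 0,"rz": 0,"jaw": 1},
  {"tx": 0,"ty": 0,"tz": 0,"rx": 0,"ry": 0,"rz": 0,"jaw": 1},
])

```text
t: 20.47
position: [0.5393, 0.2242, 0.3205]
eef_rot: [-0.0, -0.103, 0.995, -0.001]
force: [-0.4, 0.0, -0.6]
opening: 0.0173
grasp_force: 59.4
```

```bash
cat >> h.py <<'E'
def rk():
    s,P,Q=tool(); o=P+Q.apply([OFF,0,.0328]); print("pick origin",o.round(4),"tool z",Q.as_matrix()[:,2].round(3),"yaw",np.degrees(np.arctan2(*-Q.as_matrix()[[1,0],0])).round(1),"F",s["force"].round(2),s["t"],"op",s["opening"].round(4))
Q2=pose(12)
T=lambda z,p=(.5335,.2244):np.r_[p,z]-Q2.apply([OFF,0,.0328])
E
python3 - <<'E'
from h import *
rk()
e=plan([(T(.205),Q2)],[7],1)
w=snapshot("wrist")[:,:,::-1]; c=calibration("wrist"); cv2.imwrite("pics/w15.png",w)
s,P,Q=tool()
print("flange px",proj("wrist",P+Q.apply([OFF,0,.0328]),c),"foot",proj("wrist",P+Q.apply([OFF,0,FOOT]),c),"slot mouth",proj("wrist",(.5122+.033*-.2563,.1838+.033*.9666,.105),c))
cv2.imwrite("pics/m15.png",cv2.resize(w[100:400,130:530],(800,600),interpolation=cv2.INTER_CUBIC))
E
```

```text
Traceback (most recent call last):
  File "h.py", line 61, in rk
    s,P,Q=tool(); o=P+Q.apply([OFF,0,.0328]); print("pick origin",o.round(4),"tool z",Q.as_matrix()[:,2].round(3),"yaw",np.degrees(np.arctan2(*-Q.as_matrix()[[1,0],0])).round(1),"F",s["force"].round(2),s["t"],"op",s["opening"].round(4))
                                                                                                                                                                                                                      ^^^^^^^^^^^^^^^^^^
AttributeError: 'float' object has no attribute 'round'
```

```bash
sed -i 's/s\["opening"\].round(4)/s["opening"]/' h.py; python3 - <<'E'
from h import *
rk()
e=plan([(T(.205),Q2)],[7],1)
e=plan([(T(.118),Q2)],[8],1,e)
E
```

```text
pick origin [0.5365 0.2235 0.2877] tool z [-0.    -0.001 -1.   ] yaw 11.8 F [-0.35  0.01 -0.56] 20.4667 op 0.017347972942860935
{'tx': 0.002, 'ty': 0.001, 'tz': 0.059, 'rx': -0.0001, 'ry': -0.0, 'rz': -0.0002, 'jaw': 1}
{'tx': 0.002, 'ty': 0.001, 'tz': 0.059, 'rx': -0.0001, 'ry': -0.0, 'rz': -0.0002, 'jaw': 1}
{'tx': 0.002, 'ty': 0.001, 'tz': 0.059, 'rx': -0.0, 'ry': -0.0, 'rz': -0.0002, 'jaw': 1}
{'tx': 0.002, 'ty': 0.001, 'tz': 0.059, 'rx': -0.0001, 'ry': -0.0, 'rz': -0.0002, 'jaw': 1}
{'tx': 0.002, 'ty': 0.001, 'tz': 0.059, 'rx': -0.0, 'ry': -0.0, 'rz': -0.0001, 'jaw': 1}
{'tx': 0.002, 'ty': 0.001, 'tz': 0.059, 'rx': -0.0001, 'ry': -0.0001, 'rz': -0.0002, 'jaw': 1}
{'tx': 0.001, 'ty': 0.001, 'tz': 0.059, 'rx': -0.0, 'ry': -0.0, 'rz': -0.0001, 'jaw': 1}
end [0.5365 0.2249 0.2379]
{'tx': 0.0, 'ty': 0.0, 'tz': 0.054, 'rx': -0.0, 'ry': -0.0, 'rz': -0.0, 'jaw': 1}
{'tx': 0.0, 'ty': 0.0, 'tz': 0.054, 'rx': -0.0, 'ry': -0.0, 'rz': -0.0, 'jaw': 1}
{'tx': 0.0, 'ty': 0.0, 'tz': 0.055, 'rx': -0.0, 'ry': -0.0, 'rz': -0.0, 'jaw': 1}
{'tx': 0.0, 'ty': 0.0, 'tz': 0.054, 'rx': -0.0, 'ry': -0.0, 'rz': -0.0, 'jaw': 1}
{'tx': 0.0, 'ty': 0.0, 'tz': 0.055, 'rx': -0.0, 'ry': -0.0, 'rz': -0.0, 'jaw': 1}
{'tx': 0.0, 'ty': 0.0, 'tz': 0.054, 'rx': -0.0, 'ry': -0.0, 'rz': -0.0, 'jaw': 1}
{'tx': 0.0, 'ty': 0.0, 'tz': 0.055, 'rx': -0.0, 'ry': -0.0, 'rz': -0.0, 'jaw': 1}
{'tx': 0.0, 'ty': 0.0, 'tz': 0.054, 'rx': -0.0, 'ry': -0.0, 'rz': -0.0, 'jaw': 1}
end [0.5364 0.2249 0.1509]
```

Call:
move_arm([
  {"tx": 0.003,"ty": 0.001,"tz": 0.03,"rx": 0,"ry": 0,"rz": 0,"jaw": 1},
  {"tx": 0.003,"ty": 0.001,"tz": 0.06,"rx": 0,"ry": 0,"rz": 0,"jaw": 1},
  {"tx": 0.003,"ty": 0.001,"tz": 0.08,"rx": 0,"ry": 0,"rz": 0,"jaw": 1},
  {"tx": 0.003,"ty": 0.001,"tz": 0.08,"rx": 0,"ry": 0,"rz": 0,"jaw": 1},
  {"tx": 0.002,"ty": 0.001,"tz": 0.08,"rx": 0,"ry": 0,"rz": 0,"jaw": 1},
  {"tx": 0,"ty": 0.001,"tz": 0.06,"rx": 0,"ry": 0,"rz": 0,"jaw": 1},
  {"tx": 0,"ty": 0,"tz": 0.025,"rx": 0,"ry": 0,"rz": 0,"jaw": 1},
  {"tx": 0,"ty": 0,"tz": 0,"rx": 0,"ry": 0,"rz": 0,"jaw": 1},
  {"tx": 0,"ty": 0,"tz": 0,"rx": 0,"ry": 0,"rz": 0,"jaw": 1},
  {"tx": 0,"ty": 0,"tz": 0,"rx": 0,"ry": 0,"rz": 0,"jaw": 1},
])

```text
t: 21.3
position: [0.537, 0.2261, 0.2386]
eef_rot: [0.001, -0.103, 0.995, -0.0]
force: [-0.3, -1.1, -1.2]
opening: 0.0172
grasp_force: 59.4
```

```bash
python3 - <<'E'
from h import *
rk(); s,P,Q=tool(); c=calibration("wrist"); w=snapshot("wrist")[:,:,::-1]; cv2.imwrite("pics/w16.png",w)
print(proj("wrist",P+Q.apply([OFF,0,FOOT]),c),proj("wrist",P+Q.apply([OFF,0,.0328]),c))
m=lambda x,y:np.r_[.5122,.1838]+(x+.04)*np.r_[.9666,.2563]+(y+.098)*np.r_[-.2563,.9666]
for y in (-.075,-.055): print([proj("wrist",(*m(x,y),.105),c).round(1).tolist() for x in (-.04,-.01,.02)])
cv2.imwrite("pics/m16.png",cv2.resize(w[120:345,130:430],(800,600),interpolation=cv2.INTER_CUBIC))
e=plan([(T(.116),Q2)],[8],1)
E
```

```text
pick origin [0.5342 0.2255 0.2058] tool z [ 0.002 -0.    -1.   ] yaw 11.9 F [-0.33 -1.06 -1.21] 21.3 op 0.017184462718242574
[278.23710464 218.6156512 ] [278.31685827 260.9018703 ]
[[262.1, 174.7], [264.4, 209.7], [266.6, 242.7]]
[[286.4, 173.4], [288.0, 208.5], [289.5, 241.6]]
{'tx': 0.001, 'ty': -0.001, 'tz': 0.056, 'rx': -0.0, 'ry': 0.0001, 'rz': -0.0001, 'jaw': 1}
{'tx': 0.001, 'ty': -0.001, 'tz': 0.056, 'rx': -0.0, 'ry': 0.0001, 'rz': -0.0001, 'jaw': 1}
{'tx': 0.001, 'ty': -0.001, 'tz': 0.056, 'rx': -0.0, 'ry': 0.0001, 'rz': -0.0001, 'jaw': 1}
{'tx': 0.001, 'ty': -0.0, 'tz': 0.056, 'rx': -0.0, 'ry': 0.0001, 'rz': -0.0001, 'jaw': 1}
{'tx': 0.0, 'ty': -0.001, 'tz': 0.056, 'rx': -0.0, 'ry': 0.0001, 'rz': -0.0001, 'jaw': 1}
{'tx': 0.0, 'ty': -0.0, 'tz': 0.057, 'rx': -0.0, 'ry': 0.0001, 'rz': -0.0001, 'jaw': 1}
{'tx': 0.001, 'ty': -0.001, 'tz': 0.056, 'rx': -0.0001, 'ry': 0.0001, 'rz': -0.0001, 'jaw': 1}
{'tx': 0.0, 'ty': -0.0, 'tz': 0.057, 'rx': -0.0, 'ry': 0.0, 'rz': -0.0, 'jaw': 1}
end [0.5364 0.225  0.1487]
```

View pics/m16.png

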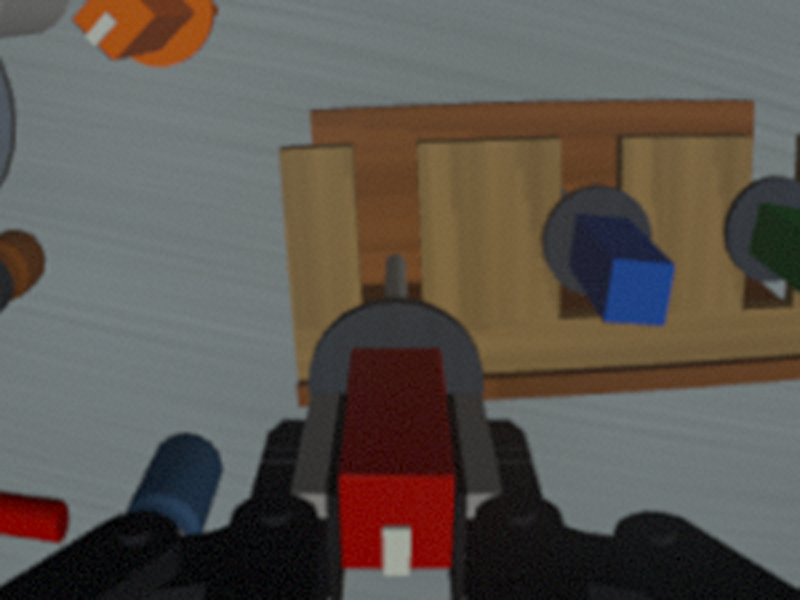

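The pick hangs over its empty slot. The foot shows at crop (395,260), the slot spans 358–420, and blue and green are undisturbed. I'll lower it in.

Call:
move_arm([
  {"tx": 0.001,"ty": -0.001,"tz": 0.03,"rx": 0,"ry": 0,"rz": 0,"jaw": 1},
  {"tx": 0.001,"ty": -0.001,"tz": 0.06,"rx": 0,"ry": 0,"rz": 0,"jaw": 1},
  {"tx": 0.001,"ty": -0.001,"tz": 0.07,"rx": 0,"ry": 0,"rz": 0,"jaw": 1},
  {"tx": 0,"ty": -0.001,"tz": 0.07,"rx": 0,"ry": 0,"rz": 0,"jaw": 1},
  {"tx": 0,"ty": -0.001,"tz": 0.07,"rx": 0,"ry": 0,"rz": 0,"jaw": 1},
  {"tx": 0,"ty": 0,"tz": 0.07,"rx": 0,"ry": 0,"rz": 0,"jaw": 1},
  {"tx": 0,"ty": 0,"tz": 0.06,"rx": 0,"ry": 0,"rz": 0,"jaw": 1},
  {"tx": 0,"ty": 0,"tz": 0.02,"rx": 0,"ry": 0,"rz": 0,"jaw": 1},
  {"tx": 0,"ty": 0,"tz": 0,"rx": 0,"ry": 0,"rz": 0,"jaw": 1},
  {"tx": 0,"ty": 0,"tz": 0,"rx": 0,"ry": 0,"rz": 0,"jaw": 1},
])

```text
t: 22.18
position: [0.5363, 0.2251, 0.1479]
eef_rot: [0.0, -0.104, 0.995, -0.0]
force: [0.8, -0.7, -0.5]
opening: 0.0174
grasp_force: 59.4
```

```bash
python3 -c "
from h import *
rk()"
```

```text
pick origin [0.5335 0.2245 0.1151] tool z [ 0.001 -0.001 -1.   ] yaw 11.9 F [ 0.77 -0.69 -0.52] 22.1833 op 0.017430308434431475
```

Call:
move_arm([
  {"tx": 0,"ty": 0,"tz": 0.013,"rx": 0,"ry": 0,"rz": 0,"jaw": 1},
  {"tx": 0,"ty": 0,"tz": 0.013,"rx": 0,"ry": 0,"rz": 0,"jaw": 1},
  {"tx": 0,"ty": 0,"tz": 0.01,"rx": 0,"ry": 0,"rz": 0,"jaw": 1},
  {"tx": 0,"ty": 0,"tz": 0.006,"rx": 0,"ry": 0,"rz": 0,"jaw": 1},
  {"tx": 0,"ty": 0,"tz": 0.004,"rx": 0,"ry": 0,"rz": 0,"jaw": 1},
  {"tx": 0,"ty": 0,"tz": 0.003,"rx": 0,"ry": 0,"rz": 0,"jaw": 1},
  {"tx": 0,"ty": 0,"tz": 0,"rx": 0,"ry": 0,"rz": 0,"jaw": 1},
  {"tx": 0,"ty": 0,"tz": 0,"rx": 0,"ry": 0,"rz": 0,"jaw": 1},
  {"tx": 0,"ty": 0,"tz": 0,"rx": 0,"ry": 0,"rz": 0,"jaw": 1},
  {"tx": 0,"ty": 0,"tz": 0,"rx": 0,"ry": 0,"rz": 0,"jaw": 1},
])

```text
t: 23.02
position: [0.5361, 0.225, 0.1379]
eef_rot: [0.0, -0.104, 0.995, -0.0]
force: [-1.2, 0.1, 1.4]
opening: 0.0175
grasp_force: 59.7
```

```bash
python3 -c "
from h import *
rk()"
```

```text
pick origin [0.5333 0.2244 0.1051] tool z [ 0.    -0.001 -1.   ] yaw 11.9 F [-1.19  0.05  1.4 ] 23.0167 op 0.0174747189524492
```

Call:
move_arm([
  {"tx": 0,"ty": 0,"tz": 0,"rx": 0,"ry": 0,"rz": 0,"jaw": 0.5},
  {"tx": 0,"ty": 0,"tz": 0,"rx": 0,"ry": 0,"rz": 0,"jaw": 0.4},
  {"tx": 0,"ty": 0,"tz": 0,"rx": 0,"ry": 0,"rz": 0,"jaw": 0.2},
  {"tx": 0,"ty": 0,"tz": 0,"rx": 0,"ry": 0,"rz": 0,"jaw": 0},
  {"tx": 0,"ty": 0,"tz": 0,"rx": 0,"ry": 0,"rz": 0,"jaw": -0.1},
  {"tx": 0,"ty": 0,"tz": 0,"rx": 0,"ry": 0,"rz": 0,"jaw": -0.2},
  {"tx": 0,"ty": 0,"tz": 0,"rx": 0,"ry": 0,"rz": 0,"jaw": -0.2},
  {"tx": 0,"ty": 0,"tz": -0.02,"rx": 0,"ry": 0,"rz": 0,"jaw": -0.2},
  {"tx": 0,"ty": 0,"tz": -0.04,"rx": 0,"ry": 0,"rz": 0,"jaw": -0.2},
  {"tx": 0,"ty": 0,"tz": -0.06,"rx": 0,"ry": 0,"rz": 0,"jaw": -0.2},
])

```text
t: 23.85
position: [0.5354, 0.2248, 0.1615]
eef_rot: [-0.001, -0.104, 0.995, -0.001]
force: [0.7, 0.2, -0.7]
opening: 0.0514
grasp_force: 0.0
```

Call:
move_arm([
  {"tx": 0,"ty": 0,"tz": -0.1,"rx": 0,"ry": 0,"rz": 0,"jaw": -0.2},
  {"tx": 0,"ty": 0,"tz": -0.12,"rx": 0,"ry": 0,"rz": 0,"jaw": -0.2},
  {"tx": 0,"ty": 0,"tz": -0.12,"rx": 0,"ry": 0,"rz": 0,"jaw": -0.2},
  {"tx": 0,"ty": 0,"tz": -0.12,"rx": 0,"ry": 0,"rz": 0,"jaw": -0.2},
  {"tx": -0.05,"ty": 0,"tz": -0.1,"rx": 0,"ry": 0,"rz": 0,"jaw": -0.2},
  {"tx": -0.05,"ty": 0,"tz": -0.05,"rx": 0,"ry": 0,"rz": 0,"jaw": -0.2},
  {"tx": -0.02,"ty": 0,"tz": 0,"rx": 0,"ry": 0,"rz": 0,"jaw": -0.2},
  {"tx": 0,"ty": 0,"tz": 0,"rx": 0,"ry": 0,"rz": 0,"jaw": -0.2},
  {"tx": 0,"ty": 0,"tz": 0,"rx": 0,"ry": 0,"rz": 0,"jaw": -0.2},
  {"tx": 0,"ty": 0,"tz": 0,"rx": 0,"ry": 0,"rz": 0,"jaw": -0.2},
])

```text
t: 24.68
position: [0.5585, 0.2297, 0.2822]
eef_rot: [-0.001, -0.104, 0.995, -0.001]
force: [0.2, -0.9, -0.4]
opening: 0.051
grasp_force: 0.0
```

```bash
python3 - <<'E'
from h import *
s,P,Q=tool(); print(s["t"],P.round(3))
c=calibration("wrist"); w=snapshot("wrist")[:,:,::-1]; cv2.imwrite("pics/w17.png",w); t=snapshot("top")[:,:,::-1]; cv2.imwrite("pics/top17.png",t); S=snapshot("side")[:,:,::-1]; cv2.imwrite("pics/side17.png",S)
h=cv2.cvtColor(np.ascontiguousarray(w),cv2.COLOR_BGR2HSV)
m=cv2.inRange(h,(0,150,130),(5,255,255))|cv2.inRange(h,(175,150,130),(180,255,255)); n,l,st,ce=cv2.connectedComponentsWithStats(m)
print("red top exp",proj("wrist",(.5333,.2244,.159),c),"flange",proj("wrist",(.5333,.2244,.109),c),[(st[i].tolist(),ce[i].round(1)) for i in range(1,n) if st[i][4]>20])
q=[i for i in range(1,n) if st[i][4]>20]
b=min(q,key=lambda i:np.hypot(*(ce[i]-proj("wrist",(.5333,.2244,.159),c))))
cn=cv2.minAreaRect(np.argwhere(l==b)[:,::-1].astype(np.float32)); bx=np.array([ray("wrist",p,.159,c)[:2] for p in cv2.boxPoints(cn)]); print(bx.mean(0),[np.degrees(np.arctan2(*(bx[(i+1)%4]-bx[i])[::-1])).round(1) for i in range(4)])
print("ring", [x for x in brass("top",t) if 340<x[1][0]<420 and 205<x[1][1]<290])
# scene change in side view vs start, masked lumps
d=cv2.absdiff(S,cv2.imread("pics/side0.png")).max(2)>45; n,l,st,ce=cv2.connectedComponentsWithStats(d.astype(np.uint8)); print([(st[i].tolist()) for i in range(1,n) if st[i][4]>15])
x,y=proj("side",(.5333,.2244,.13)).astype(int); asc(S,x-14,x+14,y-20,y+45)
E
```

```text
24.6833 [0.559 0.23  0.282]
red top exp [278.48151148 187.8176732 ] flange [278.48677023 177.40589083] [([281, 179, 8, 14, 29], array([286.4, 183.9]))]
[0.53047321 0.22871173] [np.float64(102.0), np.float64(12.3), np.float64(-78.0), np.float64(-168.0)]
ring [([357, 230, 33, 32, 288], [373.2, 246.4])]
[[193, 0, 43, 27, 858], [197, 0, 125, 90, 2270], [392, 0, 15, 7, 50], [350, 0, 204, 230, 14285], [529, 0, 31, 46, 637], [193, 22, 3, 12, 30], [521, 24, 7, 28, 33], [498, 58, 38, 78, 1504], [220, 93, 9, 3, 16], [205, 97, 42, 109, 2248], [549, 101, 11, 37, 179], [552, 128, 8, 44, 186], [456, 137, 93, 73, 2194], [435, 140, 4, 12, 25], [557, 171, 3, 20, 37], [547, 176, 9, 26, 50], [308, 180, 20, 11, 65], [493, 181, 41, 33, 218], [483, 192, 17, 45, 353], [525, 192, 6, 10, 31], [510, 196, 14, 14, 65], [521, 207, 31, 17, 67], [260, 208, 18, 10, 48], [261, 213, 26, 12, 62], [338, 216, 76, 125, 4288], [504, 221, 15, 10, 59], [552, 231, 8, 17, 42], [382, 233, 18, 2, 28], [511, 232, 7, 5, 20], [499, 237, 11, 10, 32], [510, 236, 36, 22, 471]]
229          .##.....##. -......
230          .###....##-
[... 1387 characters left out ...]
oooooo 
273 oooo........--.....oooooooo 
274 ooo.........--.....oooooooo 
275 .--.........--......oooooo- 
276 ooo.--......--.....-------- 
277 ooo.--------.......ooooooooo
278 ooo---------.......ooooooooo
279 ooo--------.......oooooooooo
280 oo---------.....oooooooooooo
281 oo--------....oooooooooooooo
282 oo....----...ooooooooooooooo
283 oo...........ooooooooooooooo
284 oo...........ooooooooooooooo
285 oo...........ooooooooooooooo
286 oo...........ooooooooooooooo
287 oo...........ooooooooooooooo
288 oo...........ooooooooooooooo
289 oo...........ooooooooooooooo
290 oo...........ooooooooooooooo
291 oo............oooooooooooooo
292 oo.............ooooooooooooo
293 o...............oooooooooooo
```

The side view at the rack matches the start picture: the pick hangs as before, with the jars, bottle and other tools unchanged. The ring hasn't moved in the bowl and the gripper is clear, so I'm handing in.

```bash
python3 - <<'E'
from h import *
a,b=cv2.imread("pics/side0.png"),cv2.imread("pics/side17.png"); print(cv2.absdiff(a,b)[218:345,210:275].max(2).max(), (cv2.absdiff(a,b)[218:345,210:275].max(2)>40).sum())
print(ctrl.sign_off())
E
```

```text
82 26
the job is handed in; nothing more can be done
None
```

I handed the job in at about 25 s: the ring was pried up with the pick and lies in the steel bowl about 15 mm off centre, and the pick hangs in its rack slot again, with no sign in the camera views of anything else disturbed.

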